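# Free the stuck strap punches and lock the template plate on

## Task

Two or three strap punches are stuck fast in the pockets of the punching block: rock each one from side to side, along the length of the block, until its pocket has loosened, then draw it out and lay it down flat in the tool tray. When all are out, set the template plate down over the block's two pins until it lies flush on the block, then press both of its locking caps fully down. Leave the other things on the bench where they are.

Things in the scene. Friction and masses are not known exactly. Their poses are not given: they have to be found in the camera images.
- block: strap punching block, fixed to the bench: wooden, 100 mm (its x) x 290 mm (its y) x 64 mm tall. Origin under its centre; its top face is 64 mm up. Along its middle are three pockets at y = +70, 0 and -70 mm (for punch1, punch2, punch3 in that order; a pocket may be empty), floor 10 mm up. In every pocket two rubber cheeks, 28 to 62 mm above the bench, close on the punch from +y and -y. A punch can rock only along the block's y, about its foot; along x it has 2 mm of play
- pin_a (a point): foot of the locating pin at the block's +y end (125 mm from the block's centre), on the top face. Upright steel pin 12 mm in diameter, 16 mm tall, the top 6 mm tapered
- pin_b (a point): the same for the pin at the block's -y end
- plate_grip (a point): template plate: aluminium, 100 mm (its x) x 280 mm (its y) x 8 mm thick, 0.5 kg, with a dark wooden handle block standing on its centre: 24 mm (x) x 80 mm (y), top 50 mm above the plate's underside. This point is in the handle on the plate's centre line, 35 mm above the underside, z up. Two 15 mm through holes at y = +125 and -125 mm take the block's pins, either way round; a hollow steel locking cap (34 mm across) rides over each hole. It starts flat on the bench
- tray_floor (a point): centre of the inner floor of the plywood tool tray, fixed to the bench: 250 mm (its x) x 210 mm (its y) outside, walls 5 mm thick and 38 mm tall, floor 5 mm above the bench
- cap_a_top (a point): middle of the flat top of the plate's locking cap at the plate's +y end, 125 mm from the plate's centre; the top is 50 mm above the plate's underside when raised, 38 mm when pressed home
- cap_a (a joint): that cap's travel: 0 raised (as it starts), 0.012 m pressed fully down over the pin. It slides stiffly along the pin (about 6 N) and stays where it is left
- cap_b_top (a point): middle of the flat top of the plate's locking cap at the plate's -y end, 125 mm from the plate's centre; the top is 50 mm above the plate's underside when raised, 38 mm when pressed home
- cap_b (a joint): that cap's travel: 0 raised (as it starts), 0.012 m pressed fully down over the pin. It slides stiffly along the pin (about 6 N) and stays where it is left
- punch1_mid (a point): strap-end punch 1, 150 mm long, 0.35 kg (None if absent); this point is half-way along it, its z runs from the cutting head to the handle. Square wooden handle 24 x 24 mm over the top 72 mm; shank 14 mm wide (its y); cutting head at the foot 26 mm wide (its y) x 14 mm (its x) x 14 mm tall. It starts upright, head on the pocket's floor under the cheeks, its axes along the block's: the cheeks overlap the head by 5 mm or so on each side, so a straight pull only jams it
- cheek1l (a joint): cheek of punch 1's pocket on its +y side: 0 against the shank, up to 0.011 m when pushed back to +y. It slides stiffly (about 12 N) and stays where it is left; leaning the punch to +y pushes it. With both cheeks beyond 0.007 the head can be drawn straight up and out
- cheek1r (a joint): cheek of punch 1's pocket on its -y side: 0 against the shank, up to 0.011 m when pushed back to -y. It slides stiffly (about 12 N) and stays where it is left; leaning the punch to -y pushes it. With both cheeks beyond 0.007 the head can be drawn straight up and out
- punch2_mid (a point): strap-end punch 2, 150 mm long, 0.35 kg (None if absent); this point is half-way along it, its z runs from the cutting head to the handle. Square wooden handle 24 x 24 mm over the top 72 mm; shank 14 mm wide (its y); cutting head at the foot 26 mm wide (its y) x 14 mm (its x) x 14 mm tall. It starts upright, head on the pocket's floor under the cheeks, its axes along the block's: the cheeks overlap the head by 5 mm or so on each side, so a straight pull only jams it
- cheek2l (a joint): cheek of punch 2's pocket on its +y side: 0 against the shank, up to 0.011 m when pushed back to +y. It slides stiffly (about 12 N) and stays where it is left; leaning the punch to +y pushes it. With both cheeks beyond 0.007 the head can be drawn straight up and out
- cheek2r (a joint): cheek of punch 2's pocket on its -y side: 0 against the shank, up to 0.011 m when pushed back to -y. It slides stiffly (about 12 N) and stays where it is left; leaning the punch to -y pushes it. With both cheeks beyond 0.007 the head can be drawn straight up and out
- punch3_mid (a point): strap-end punch 3, 150 mm long, 0.35 kg (None if absent); this point is half-way along it, its z runs from the cutting head to the handle. Square wooden handle 24 x 24 mm over the top 72 mm; shank 14 mm wide (its y); cutting head at the foot 26 mm wide (its y) x 14 mm (its x) x 14 mm tall. It starts upright, head on the pocket's floor under the cheeks, its axes along the block's: the cheeks overlap the head by 5 mm or so on each side, so a straight pull only jams it
- cheek3l (a joint): cheek of punch 3's pocket on its +y side: 0 against the shank, up to 0.011 m when pushed back to +y. It slides stiffly (about 12 N) and stays where it is left; leaning the punch to +y pushes it. With both cheeks beyond 0.007 the head can be drawn straight up and out
- cheek3r (a joint): cheek of punch 3's pocket on its -y side: 0 against the shank, up to 0.011 m when pushed back to -y. It slides stiffly (about 12 N) and stays where it is left; leaning the punch to -y pushes it. With both cheeks beyond 0.007 the head can be drawn straight up and out
- thread_cone: bystander: black thread cone on a pink foot, 100 mm tall, 68 mm wide; origin under its centre
- rivet_jar: bystander: clear jar with a brass lid, 85 mm tall, 64 mm wide; origin under its centre
- mallet: bystander: mallet lying flat: light wooden handle 170 mm long towards its -x, brown head 56 mm thick and 90 mm long along its y; origin where handle meets head, on the bench
- whetstone: bystander: grey whetstone, 55 x 160 x 22 mm; origin under its centre
- awl: bystander: awl lying flat, dark handle 70 mm towards its -x, steel point 60 mm towards +x; origin between them, on the bench
- edge_block: bystander: dark wooden rubbing block, 40 x 70 x 35 mm; origin under its centre
Mind the look-alikes: they are no part of the job. Leave any purple look-alike of the part that bears punch2_mid alone.

How it is judged:
By the outcome, as a careful person would: the job done as asked, in the order asked, and still so for the second after the job is handed in, with the robot touching nothing.
Of punch1, punch2, punch3 only 2 to 3 are there at a start; the rules pass over those that are not, and their reading is None.
At some moment in a run one of plate may be knocked a few centimetres aside while the robot is not near it.
Once in a run the grip may slacken for a moment while it holds something.
It also fails if it takes over 210 s, if anything falls off the work surface, if the arm or the gripper's body presses on something with over 40 N, if the wrist force passes 120 N, or if a joint passes its speed limit or range.

## Robot

A 6-joint arm with a two-finger parallel gripper is mounted at the origin on the work surface. World frame = base frame: x ahead of the robot, y to its left, z up, the work surface at z = 0. Lengths are in m, angles in rad, forces in N, time in s.
With the tool pointing down it reaches from about 0.3 to 0.775 m from the base axis. Payload 14.6 kg.
Tool frame: the origin (TCP) lies on the centre line of the jaws, within the pads' length; the fingertips stand 22 mm ahead of it and the grasp point (between the pads) lies 3 mm ahead of it (tips_ahead is the z of the fingertips in the tool frame, in m); z points along the fingers, y is the direction in which the jaws open and shut (so a half turn about z gives the same grasp; the last joint's range is limited). The gripper opens to 85 mm and grips with 20 to 120 N. Pads are 22 mm wide; open, the fingers measure 114 mm over their backs; the gripper's body (76 mm by 85 mm) begins 54 mm behind the grasp point. The pads swing forward as they close: fully open they stand 13 mm farther back than shut.
Start: joints at [-1.351, 0.3, 1.521, -0, 1.321, -0.067], TCP at [0.156, -0.528, 0.253] pointing down, gripper open.
Joint ranges: [-3.03, 3.03], [-0.79, 2.21], [0.23, 2.52], [-1.04, 4.18], [0, 3.07], [-2.55, 2.55]. Speed limits (rad/s): [2.22, 2.22, 2.57, 3.14, 3.14, 3.14].

## Interface

Orientations are given as a unit quaternion [w, x, y, z].
In Python, from workcell import * gives the robot as it stands.
- The arm moves only by the tool servo_tool, never from a script. Its argument "moves" is a list of rows, each a list of 2 entries, a list of its own where there are three numbers: the shift along the world's x, y, z in cm, then the turn, a rotation vector about the world's x, y, z in degrees. In form: [[[x, y, z], [rx, ry, rz]], ...]. A call has 1 to 8 rows; each row shifts and turns the pose as measured when the row begins; what a row does not reach is not made up. A row lasts 1/8 s, in which the tool goes at most 62.5 mm and 10.7 degrees, less where a joint would pass 70% of its speed; a pose out of reach is approached as far as the arm can. A call is refused whole if a number of a shift passes 6.25 or a number of a turn 10.7, either way. A call with a gripper value outside its range is refused whole. "jaw" is the opening in per cent of the stroke, from 0 (shut) to 100 (fully open), set as the call begins (left out, the last holds). The fingers move at their own pace and stop on an object; "grip_force" is the grip in N (left out, the last holds). Time passes only in rows, so rows that do not move let the fingers close. It gives the time, the measured TCP pose, the force and the opening at its end, in the units of the state.
- get_state(): the state, without advancing time (a new reading comes with each control period).
- get_image(name): name is "side" or "top"; returns the picture (480x640x3 uint8, red, green, blue); there is no depth.
- camera_model(name): a dict with "vertical_fov" (degrees; the focal length in pixels is half the picture's height over the tangent of half this angle, whatever the lens; pixels are square), "cx", "cy" (the principal point, pixels), "rvec" (rotation vector, rad) and "tvec" (3), from world to camera coordinates, as OpenCV has them. Camera axes: x right, y down, z forward; pixel columns grow to the right and rows downward; lengths in m; the calibration is good to about 2 mm. A picture is of the moment at which its call begins. camera_model takes no time and is no camera call.
- job_done(): hands the job in, once; it reports no verdict.
Trained networks look in the newest picture that a camera, given by its name, has taken for a name from the list of things; names that differ only in an ending like _2 or _b are one class to them, and where a whole thing is asked for, a point or a joint stands for the part that bears it (a point fixed in the world has none). Each returns a list of dicts, best first, with "confidence" (0 to 1); they miss things now and then, are a little off and sometimes report something else, mostly with a low value. They report only what shows in the picture. A call takes as long as a camera call. They do not tell look-alikes from the thing itself.
- recognise(target, camera): "xyz" ([x, y, z] in m, in the coordinates of the camera as it stood for that picture, good to about 4 mm: the middle of the surface that is visible of it).
- spot_point(target, camera): "xyz" ([x, y, z] in m, in the coordinates of the camera as it stood for that picture, good to about 4 mm: a listed point, or the origin of a listed thing).
The state is a dict: "clock": time; "q": joint angles; "joint_vel": joint speeds; "tau": joint torques, N m; "tool_pos": TCP position; "orientation": TCP orientation; "wrist_force": force on the tool from outside, world axes, zero at the start; "moment": the same for the moment, N m; "width": finger opening in m.
Only numpy, scipy, OpenCV 4.12 (cv2) and the standard library are available. Lean on these libraries where they do the work, as an engineer would, in place of code of your own. Each camera call takes 0.05 s, during which the arm holds its last target.

## Working session

There is one attempt and no reset: what is moved stays moved. The work goes in short steps, Python scripts to look and compute and a tool call to move; the robot and the scene stay as the last step left them, time stands still between calls to the robot, and variables do not carry over. Pictures are saved under pics/ and viewed, and the job is handed in when it is done.

Besides the shell and the picture viewer there is one more tool, called after "Request:" by a JSON object that holds its "name" and its "arguments", one argument or row to a line. servo_tool: Moves the arm, as the interface text tells. Its arguments: {"type":"object","properties":{"moves":{"type":"array","items":{"type":"array"}},"jaw":{"type":"number"},"grip_force":{"type":"number"}},"required":["moves"]}

```bash
mkdir -p pics; ls; python3 - <<'E'
from workcell import *
import cv2
for n in ("side","top"):
    im=get_image(n); cv2.imwrite(f"pics/{n}0.png",im[:,:,::-1]); print(n,camera_model(n))
print(get_state())
E
```

```text
pics
side {'vertical_fov': 49.02269649336525, 'cx': 329.7805476006532, 'cy': 233.62797322905743, 'rvec': array([ 0.82210409, -2.41361897,  1.22399614]), 'tvec': array([0.466716  , 0.29186875, 1.07371761])}
top {'vertical_fov': 52.175024462865366, 'cx': 321.2898442814211, 'cy': 248.09829645629415, 'rvec': array([ 2.13955844, -2.06030252,  0.23099349]), 'tvec': array([-0.01042565,  0.59455408,  1.22968538])}
{'clock': 0.1, 'q': array([-1.35058627e+00,  3.00418942e-01,  1.52154262e+00,  7.16760326e-06,
        1.32069590e+00, -6.66007707e-02]), 'joint_vel': array([ 2.77323302e-03, -1.80200975e-03, -6.11893604e-04,  5.04207928e-04,
        9.54411558e-04,  2.57029982e-05]), 'tau': array([ 9.48914712e-04, -5.44378495e+01, -3.62368977e+01, -7.42343582e-05,
        3.02416229e-03, -4.10260199e-06]), 'tool_pos': array([ 0.1555479 , -0.52734369,  0.25276618]), 'orientation': array([-5.31097269e-04,  9.89735040e-01,  1.42913495e-01, -3.73890402e-05]), 'wrist_force': array([-0.85680105,  0.52276947,  0.28387947]), 'moment': array([-0.0204834 , -0.02466857, -0.03835229]), 'width': 0.08493752778193156}
```

View pics/side0.png

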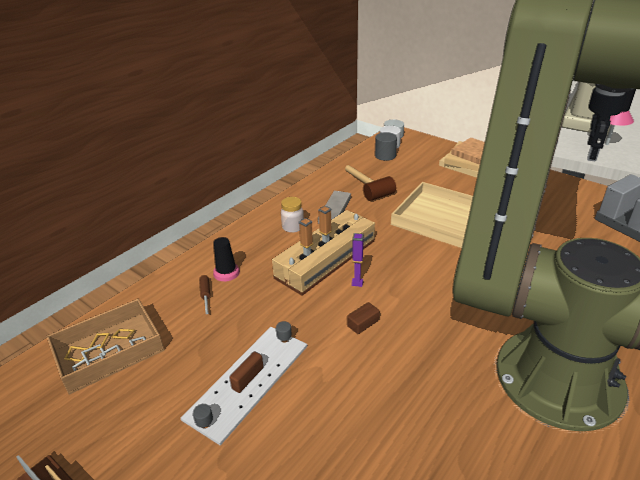

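View pics/top0.png

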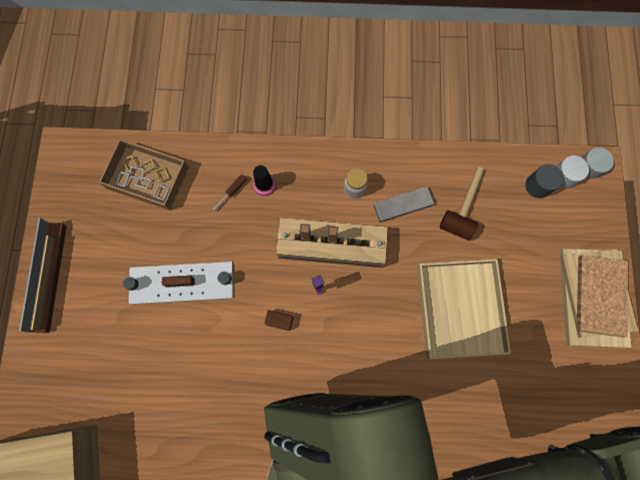

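The side view shows the block at about (325,250) with two wooden punches, and a purple look-alike standing at (358,260). The plate is at (245,385) and the tray at about (435,213). In the top view the block is at (333,243), with punches at (305,232) and (333,235) and the third pocket empty. The plate is at (180,282), and the tray at (465,308).

```bash
cat > h.py <<'E'
from workcell import *
import cv2, numpy as np
from scipy.spatial.transform import Rotation as R
def cam(n):
    m=camera_model(n); Rm=cv2.Rodrigues(np.array(m['rvec']))[0]; f=240/np.tan(np.radians(m['vertical_fov']/2))
    K=np.array([[f,0,m['cx']],[0,f,m['cy']],[0,0,1.]]); return K,Rm,np.array(m['tvec'])
def toworld(n,p):
    K,Rm,t=cam(n); return Rm.T@(np.array(p)-t)
def proj(n,P):
    K,Rm,t=cam(n); q=(Rm@np.atleast_2d(P).T).T+t; q=q@K.T; return q[:,:2]/q[:,2:]
def ray(n,uv,z):
    K,Rm,t=cam(n); d=Rm.T@np.linalg.inv(K)@np.array([uv[0],uv[1],1.]); c=-Rm.T@t
    return c+d*(z-c[2])/d[2]
def sp(t,n,k=3):
    return [(round(d['confidence'],2),toworld(n,d['xyz']).round(4).tolist()) for d in spot_point(t,n)[:k]]
def st():
    s=get_state(); r=R.from_quat(s['orientation'][[1,2,3,0]]).as_matrix()
    print('t',round(s['clock'],2),'pos',s['tool_pos'].round(4),'F',s['wrist_force'].round(1),'M',s['moment'].round(2),'w',round(s['width'],4)); print('toolx',r[:,0].round(3),'tooly',r[:,1].round(3),'toolz',r[:,2].round(3)); return s
def shot(n,f,box=None,s=1):
    im=get_image(n)[:,:,::-1]
    if box: x0,y0,x1,y1=box; im=im[y0:y1,x0:x1]
    if s!=1: im=cv2.resize(im,None,fx=s,fy=s,interpolation=cv2.INTER_CUBIC)
    cv2.imwrite(f'pics/{f}.png',im)
E
python3 - <<'E'
from h import *
for t in ['block','pin_a','plate_grip','cap_a_top','tray_floor','punch1_mid','thread_cone','rivet_jar','mallet','edge_block']:
    for n in ('side','top'): print(t,n,sp(t,n,5))
shot('side','s1',(250,180,410,320),5)
shot('top','t1',(260,190,420,310),5)
E
```

```text
block side [(0.82, [0.6163, -0.0131, 0.0017])]
block top [(0.67, [0.6211, -0.0165, -0.0005])]
pin_a side [(0.79, [0.6081, -0.1393, 0.0659]), (0.73, [0.6201, 0.1087, 0.065])]
pin_a top [(0.93, [0.6137, -0.1421, 0.0649]), (0.87, [0.6253, 0.1105, 0.0638])]
plate_grip side [(0.86, [0.4964, 0.3932, 0.0379]), (0.18, [0.6155, -0.0158, 0.0855])]
plate_grip top [(0.66, [0.4953, 0.3952, 0.0365]), (0.64, [0.6149, -0.1435, 0.0657])]
cap_a_top side []
cap_a_top top [(0.44, [0.5112, 0.2718, 0.0505])]
tray_floor side [(0.59, [0.4527, -0.3724, 0.0049])]
tray_floor top [(0.63, [0.4557, -0.3667, -0.0005])]
punch1_mid side [(0.75, [0.6251, 0.0513, 0.0856])]
punch1_mid top [(0.58, [0.6217, 0.05, 0.0855])]
thread_cone side [(0.82, [0.7898, 0.1829, -0.0001])]
thread_cone top [(0.78, [0.7918, 0.1817, 0.0002])]
rivet_jar side [(0.8, [0.7923, -0.0791, -0.0005]), (0.42, [0.5092, 0.2674, 0.0484])]
rivet_jar top [(0.85, [0.7887, -0.076, 0.0007])]
mallet side [(0.62, [0.698, -0.3695, -0.005])]
mallet top [(0.62, [0.4549, -0.3646, 0.0021])]
edge_block side [(0.56, [0.4037, 0.1142, 0.0012])]
edge_block top [(0.63, [0.4052, 0.1206, -0.0023])]
```

View pics/t1.png

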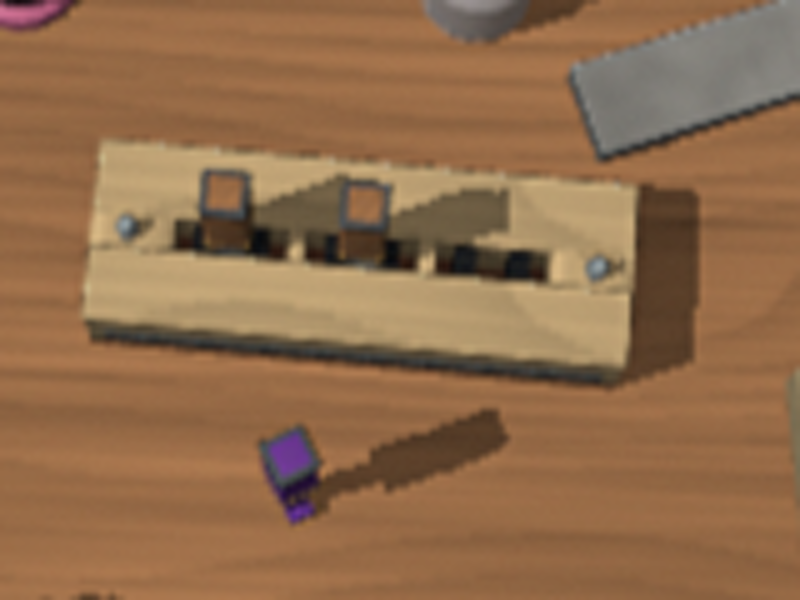

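View pics/s1.png

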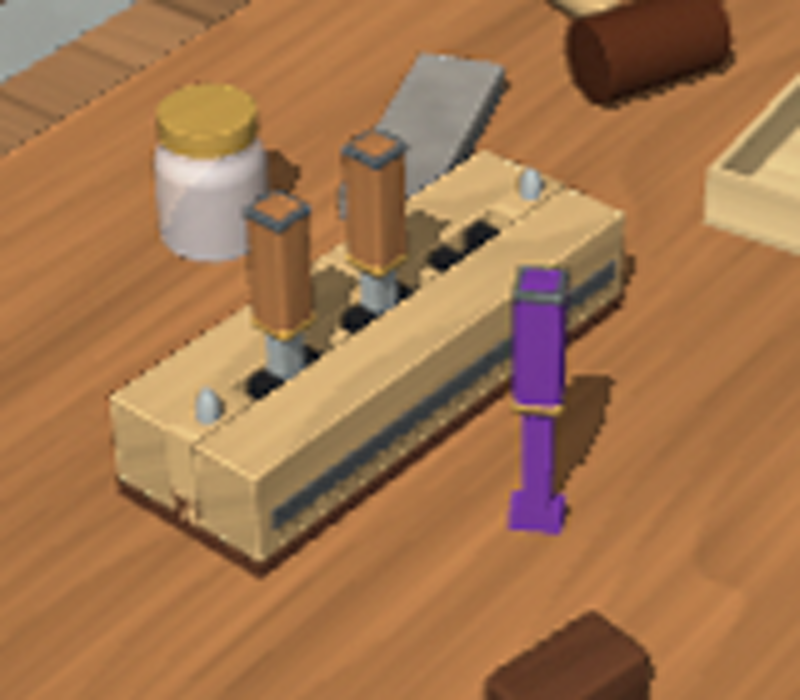

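```bash
python3 - <<'E'
from h import *
def tri(a,b):
    P=[]
    for n in('top','side'):
        K,Rm,t=cam(n);P.append(K@np.c_[Rm,t])
    X=cv2.triangulatePoints(P[0],P[1],np.array(a,float).reshape(2,1),np.array(b,float).reshape(2,1))[:,0];return (X[:3]/X[3]).round(4)
T=lambda u,v:(u/5+260-.4,v/5+190-.4); S=lambda u,v:(u/5+250-.4,v/5+180-.4)
print('pinA',tri(T(127,224),S(208,390)),'pinB',tri(T(598,265),S(531,170)))
print('p1',tri(T(225,193),S(278,209)),'p2',tri(T(365,205),S(374,146)))
print('p1 ray',ray('top',T(225,193),.16),'p2',ray('top',T(365,205),.16))
for c in[(102,140),(637,185)]: print(ray('top',T(*c),.064))
shot('top','t2',(390,240,530,375),5)
shot('top','t3',(110,240,250,325),5)
E
```

```text
pinA [0.6248 0.1088 0.0812] pinB [ 0.6115 -0.1393  0.0817]
p1 [0.6225 0.0543 0.1585] p2 [ 0.6188 -0.0152  0.1596]
p1 ray [0.62221406 0.05427346 0.16      ] p2 [ 0.61867832 -0.0151442   0.16      ]
[0.67513253 0.12622791 0.064     ]
[ 0.66084133 -0.16157502  0.064     ]
```

View pics/t2.png

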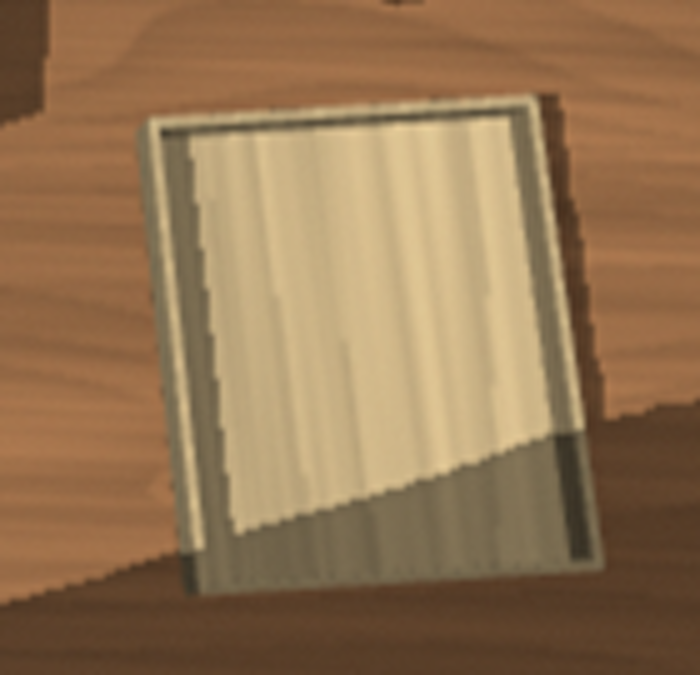

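View pics/t3.png

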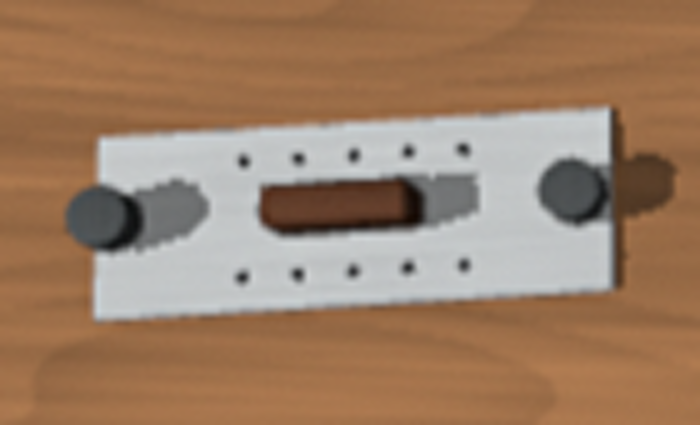

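Request:
{"name": "servo_tool", "arguments": {
  "moves": [
    [[3.5,4.4,0],[0,0,6]],
    [[3.5,4.4,0],[0,0,6]],
    [[3.5,4.4,0],[0,0,6]],
    [[3.5,4.4,0],[0,0,6]],
    [[3.5,4.4,0],[0,0,6]],
    [[3.5,4.4,0],[0,0,6]],
    [[3.5,4.4,0],[0,0,6]],
    [[3.5,4.4,0],[0,0,6]]
  ],
  "jaw": 70
}}

```text
clock: 2.3
tool_pos: [0.4404, -0.1658, 0.2538]
orientation: [0.001, 0.841, 0.542, 0.001]
wrist_force: [1.0, -0.8, -0.9]
width: 0.0595
```

```bash
python3 -c "
from h import *
st()
T=lambda u,v,z:ray('top',(u/5+390-.4,v/5+240-.4),z).round(4)
print([T(*c,.038) for c in [(148,120),(540,95),(602,568),(195,592)]])
T=lambda u,v,z:ray('top',(u/5+110-.4,v/5+240-.4),z).round(4)
print([T(*c,.008) for c in [(98,138),(611,108),(613,290),(95,320)]],[T(*c,.05) for c in [(97,216),(570,189)]])
"
```

```text
t 2.3 pos [ 0.4404 -0.1658  0.2538] F [ 1.  -0.8 -0.9] M [-0.01  0.   -0.01] w 0.0595
toolx [ 0.413  0.911 -0.   ] tooly [ 0.911 -0.413  0.003] toolz [ 0.003 -0.001 -1.   ]
[array([ 0.5684, -0.2521,  0.038 ]), array([ 0.59  , -0.4631,  0.038 ]), array([ 0.3416, -0.4845,  0.038 ]), array([ 0.3216, -0.2747,  0.038 ])]
[array([0.5344, 0.5376, 0.008 ]), array([0.5618, 0.2574, 0.008 ]), array([0.4616, 0.2484, 0.008 ]), array([0.4348, 0.5267, 0.008 ])] [array([0.4854, 0.5158, 0.05  ]), array([0.5092, 0.2674, 0.05  ])]
```

Request:
{"name": "servo_tool", "arguments": {
  "moves": [
    [[3.7,4.5,0],[0,0,4.4]],
    [[3.7,4.5,0],[0,0,4.4]],
    [[3.7,4.5,0],[0,0,4.4]],
    [[3.7,4.5,0],[0,0,4.4]],
    [[3.3,4.0,0],[0,0,3.9]],
    [[0,0,0],[0,0,0]]
  ]
}}

```text
clock: 3.05
tool_pos: [0.6275, 0.066, 0.2534]
orientation: [0.002, 0.718, 0.696, 0.001]
wrist_force: [-0.4, -0.2, -0.6]
width: 0.0598
```

```bash
python3 -c "
from h import *
st()"
```

```text
t 3.05 pos [0.6275 0.066  0.2534] F [-0.4 -0.2 -0.6] M [ 0.03  0.01 -0.04] w 0.0598
toolx [ 0.032  0.999 -0.   ] tooly [ 0.999 -0.032  0.004] toolz [ 0.004 -0.    -1.   ]
```

Request:
{"name": "servo_tool", "arguments": {
  "moves": [
    [[-0.55,-1.15,0],[0,0,-1.1]],
    [[0,0,0],[0,0,0]],
    [[0,0,-4],[0,0,0]],
    [[0,0,-4],[0,0,0]],
    [[0,0,-3.5],[0,0,0]],
    [[0,0,0],[0,0,0]]
  ]
}}

```text
clock: 3.8
tool_pos: [0.6196, 0.0478, 0.1386]
orientation: [0.003, 0.729, 0.685, 0.003]
wrist_force: [0.1, 0.3, 1.0]
width: 0.0596
```

```bash
python3 -c "
from h import *
st(); shot('side','s2',(230,120,430,320),4); shot('top','t4',(260,170,420,290),5)"
```

```text
t 3.8 pos [0.6196 0.0478 0.1386] F [0.1 0.3 1. ] M [-0.   -0.03  0.  ] w 0.0596
toolx [ 0.062  0.998 -0.   ] tooly [ 0.998 -0.062  0.008] toolz [ 0.008 -0.001 -1.   ]
```

View pics/s2.png

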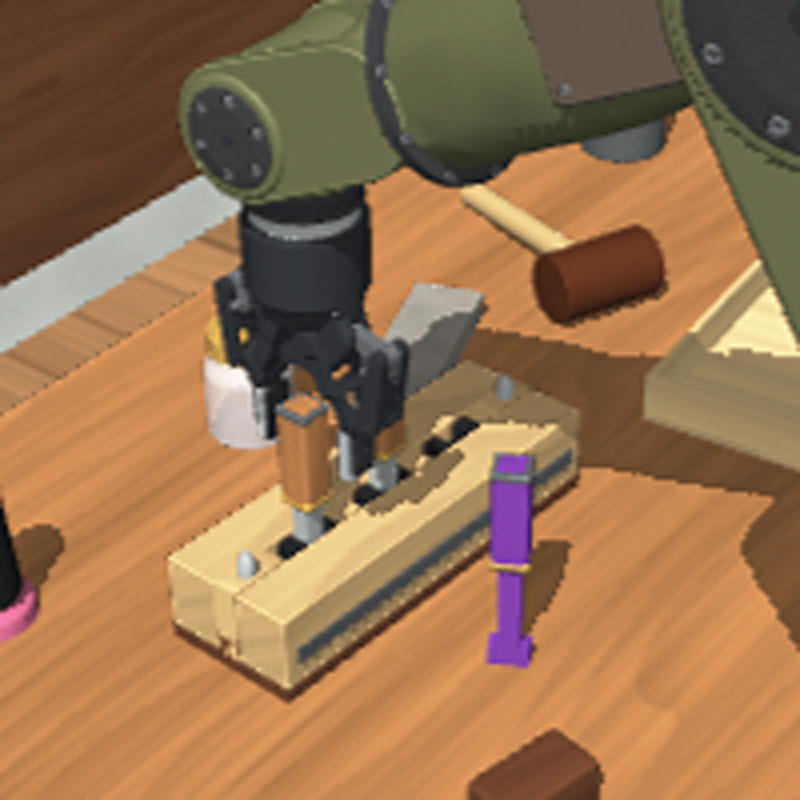

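View pics/t4.png

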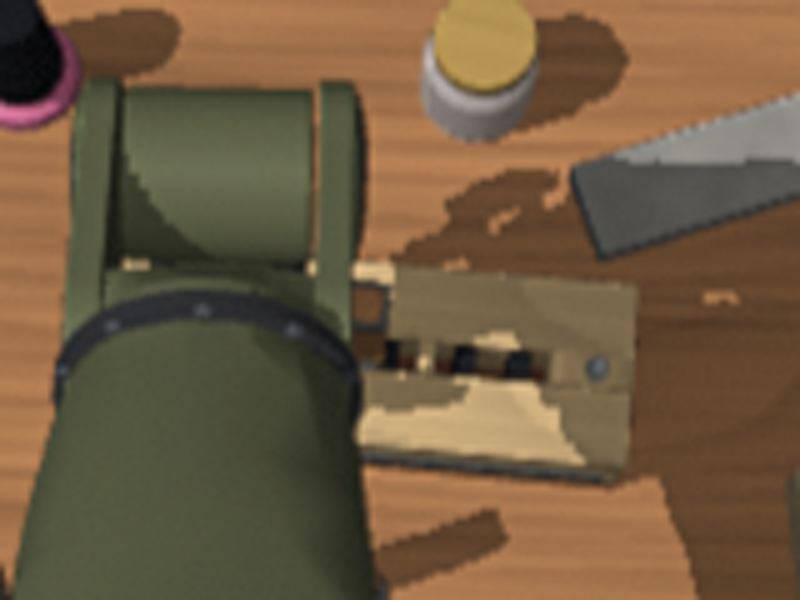

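Request:
{"name": "servo_tool", "arguments": {
  "moves": [
    [[0.2,0.65,-0.3],[0,0,0.6]],
    [[0,0,0],[0,0,0]]
  ]
}}

```text
clock: 4.15
tool_pos: [0.6244, 0.0549, 0.1421]
orientation: [0.006, 0.725, 0.689, 0.007]
wrist_force: [-0.1, -0.4, 0.1]
width: 0.0596
```

Request:
{"name": "servo_tool", "arguments": {
  "moves": [
    [[0,0,0],[0,0,0]],
    [[0,0,0],[0,0,0]],
    [[0,0,0],[0,0,0]],
    [[0,0,0],[0,0,0]]
  ],
  "jaw": 0,
  "grip_force": 60
}}

```text
clock: 4.65
tool_pos: [0.6246, 0.055, 0.1435]
orientation: [0.007, 0.725, 0.689, 0.007]
wrist_force: [0.5, -0.1, -0.7]
width: 0.0235
```

```bash
python3 -c "
from h import *
st()"
```

```text
t 4.65 pos [0.6246 0.055  0.1435] F [ 0.5 -0.1 -0.7] M [0.04 0.13 0.01] w 0.0235
toolx [0.051 0.999 0.001] tooly [ 0.999 -0.051  0.02 ] toolz [ 0.02 -0.   -1.  ]
```

Request:
{"name": "servo_tool", "arguments": {
  "moves": [
    [[0.03,0.7,0],[-3,0.7,0]],
    [[0.03,0.7,-0.06],[-3,0.7,0]],
    [[0.03,0.7,-0.1],[-3,0.15,0]]
  ]
}}

```text
clock: 5.03
tool_pos: [0.6268, 0.0735, 0.1432]
orientation: [0.058, 0.723, 0.686, -0.058]
wrist_force: [-3.5, -6.0, 4.8]
width: 0.0236
```

```bash
python3 -c "
from h import *
st(); shot('side','s3',(230,120,430,320),4)"
```

```text
t 5.03 pos [0.6268 0.0735 0.1432] F [-3.5 -6.   4.8] M [-0.92  0.91 -0.13] w 0.0236
toolx [ 0.052  0.985 -0.164] tooly [ 0.999 -0.052  0.004] toolz [-0.004 -0.164 -0.986]
```

View pics/s3.png

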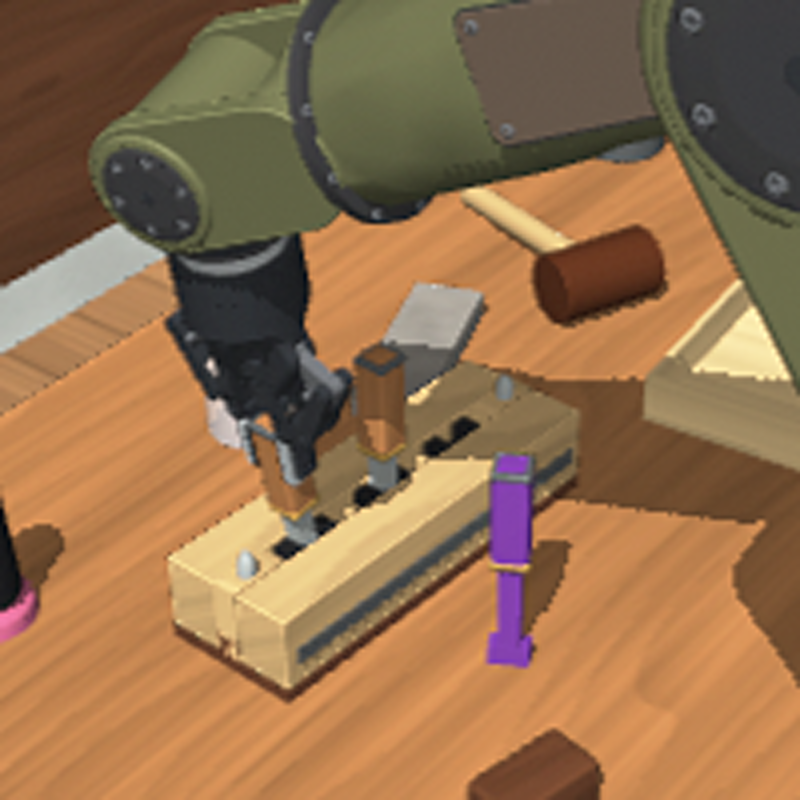

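Request:
{"name": "servo_tool", "arguments": {
  "moves": [
    [[0.0,0.6,-0.1],[-2,0.1,0]],
    [[0.0,0.55,-0.1],[-2,0.1,0]]
  ]
}}

```text
clock: 5.32
tool_pos: [0.6269, 0.0834, 0.1415]
orientation: [0.086, 0.72, 0.683, -0.087]
wrist_force: [0.8, -12.4, -0.3]
width: 0.0232
```

```bash
python3 -c "
from h import *
st(); shot('side','s4',(270,220,330,265),12)"
```

```text
t 5.33 pos [0.6269 0.0834 0.1415] F [  0.8 -12.4  -0.3] M [-1.07 -0.13  0.06] w 0.0232
toolx [ 0.052  0.969 -0.242] tooly [ 0.999 -0.052  0.005] toolz [-0.008 -0.242 -0.97 ]
```

View pics/s4.png

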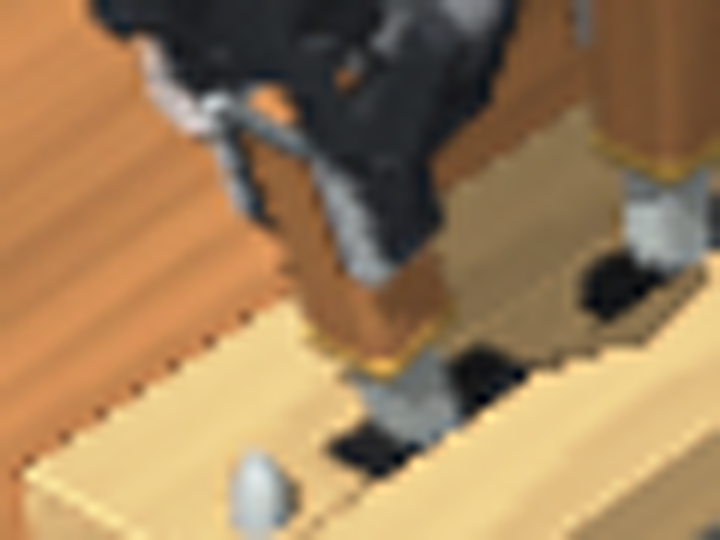

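Request:
{"name": "servo_tool", "arguments": {
  "moves": [
    [[0.0,0.5,0],[-0.5,0,0]],
    [[0.0,0.2,0],[0,0,0]]
  ]
}}

```text
clock: 5.62
tool_pos: [0.627, 0.0865, 0.1406]
orientation: [0.092, 0.72, 0.682, -0.094]
wrist_force: [-1.9, -11.9, 3.6]
width: 0.0236
```

```bash
python3 -c "
from h import *
st()"
```

```text
t 5.62 pos [0.627  0.0865 0.1406] F [ -1.9 -11.9   3.6] M [-1.74  0.26  0.01] w 0.0236
toolx [ 0.053  0.964 -0.26 ] tooly [ 0.999 -0.053  0.004] toolz [-0.01  -0.26  -0.966]
```

Request:
{"name": "servo_tool", "arguments": {
  "moves": [
    [[-0.06,-0.85,0.2],[3.8,-0.2,0]],
    [[-0.06,-0.85,0.1],[3.8,-0.2,0]],
    [[-0.06,-0.85,0.05],[3.8,-0.2,0]],
    [[-0.06,-0.85,0],[3.8,-0.2,0]],
    [[-0.06,-0.85,0],[3.8,-0.2,0]],
    [[-0.06,-0.85,-0.05],[3.8,-0.2,0]]
  ]
}}

```text
clock: 6.38
tool_pos: [0.624, 0.0378, 0.1441]
orientation: [-0.05, 0.723, 0.686, 0.058]
wrist_force: [-0.3, 3.9, -0.2]
width: 0.0233
```

```bash
python3 -c "
from h import *
st()"
```

```text
t 6.38 pos [0.624  0.0378 0.1441] F [-0.3  3.9 -0.2] M [0.5  0.26 0.07] w 0.0233
toolx [0.052 0.987 0.152] tooly [ 0.999 -0.053  0.006] toolz [ 0.014  0.152 -0.988]
```

Request:
{"name": "servo_tool", "arguments": {
  "moves": [
    [[-0.04,-0.8,-0.1],[2.8,-0.15,0]],
    [[-0.04,-0.7,-0.1],[2.5,-0.1,0]],
    [[-0.03,-0.5,-0.1],[1,0,0]]
  ]
}}

```text
clock: 6.75
tool_pos: [0.623, 0.02, 0.1424]
orientation: [-0.092, 0.719, 0.682, 0.101]
wrist_force: [-1.4, 9.0, 4.6]
width: 0.023
```

```bash
python3 -c "
from h import *
st(); shot('side','s5',(270,200,330,245),12)"
```

```text
t 6.75 pos [0.623  0.02   0.1424] F [-1.4  9.   4.6] M [2.02 0.26 0.09] w 0.023
toolx [0.051 0.961 0.27 ] tooly [ 0.999 -0.054  0.005] toolz [ 0.02   0.27  -0.963]
```

View pics/s5.png

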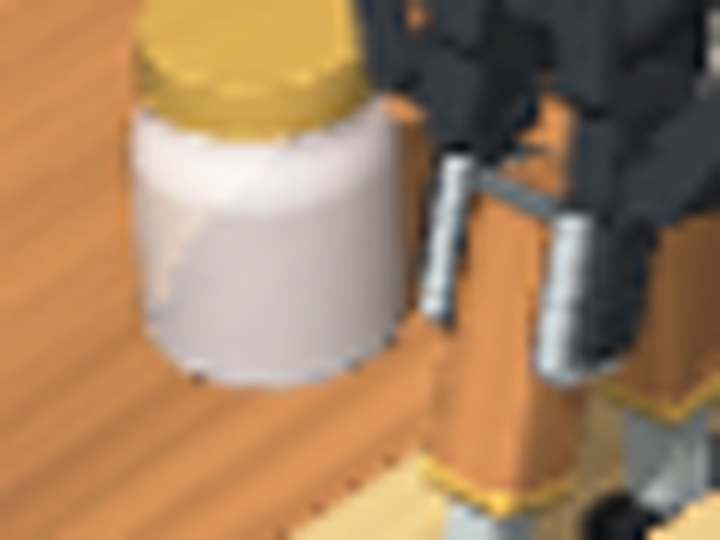

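Request:
{"name": "servo_tool", "arguments": {
  "moves": [
    [[0.0,0.85,0.15],[-3.9,0.2,0]],
    [[0.0,0.85,0.05],[-3.9,0.2,0]],
    [[0.0,0.85,0],[-3.9,0.2,0]],
    [[0.0,0.75,0],[-3.2,0.2,0]],
    [[0,0,0],[0,0,0]]
  ]
}}

```text
clock: 7.42
tool_pos: [0.6235, 0.0536, 0.1439]
orientation: [-0.0, 0.726, 0.688, 0.006]
wrist_force: [-1.5, -0.5, 1.2]
width: 0.0232
```

```bash
python3 -c "
from h import *
st()"
```

```text
t 7.42 pos [0.6235 0.0536 0.1439] F [-1.5 -0.5  1.2] M [-0.05  0.25 -0.01] w 0.0232
toolx [0.054 0.999 0.008] tooly [ 0.999 -0.054  0.007] toolz [ 0.008  0.008 -1.   ]
```

Upright again. I'll lift gently and watch the force.

Request:
{"name": "servo_tool", "arguments": {
  "moves": [
    [[0,0,1],[0,0,0]],
    [[0,0.05,1],[-0.3,0.3,0]],
    [[0,0.05,1],[0,0,0]]
  ]
}}

```text
clock: 7.8
tool_pos: [0.623, 0.0532, 0.1746]
orientation: [-0.002, 0.726, 0.687, 0.001]
wrist_force: [0.0, 0.4, -2.3]
width: 0.0234
```

```bash
python3 -c "
from h import *
st()"
```

```text
t 7.8 pos [0.623  0.0532 0.1746] F [ 0.   0.4 -2.3] M [ 0.01  0.03 -0.  ] w 0.0234
toolx [0.056 0.998 0.005] tooly [ 0.998 -0.056 -0.001] toolz [-0.     0.005 -1.   ]
```

Request:
{"name": "servo_tool", "arguments": {
  "moves": [
    [[0,0,2.5],[0,0,0]],
    [[0,0,2.5],[0,0,0]],
    [[0,0,2.5],[0,0,0]],
    [[0,0,2],[0,0,0]],
    [[0,0,0],[0,0,0]]
  ]
}}

```text
clock: 8.43
tool_pos: [0.6228, 0.0518, 0.2762]
orientation: [-0.001, 0.727, 0.686, 0.003]
wrist_force: [-1.0, 0.1, -4.3]
width: 0.0234
```

```bash
python3 -c "
from h import *
st(); shot('side','s6',(230,60,430,310),3)"
```

```text
t 8.43 pos [0.6228 0.0518 0.2762] F [-1.   0.1 -4.3] M [-0.04 -0.02 -0.  ] w 0.0234
toolx [0.057 0.998 0.006] tooly [ 0.998 -0.057  0.002] toolz [ 0.002  0.006 -1.   ]
```

View pics/s6.png

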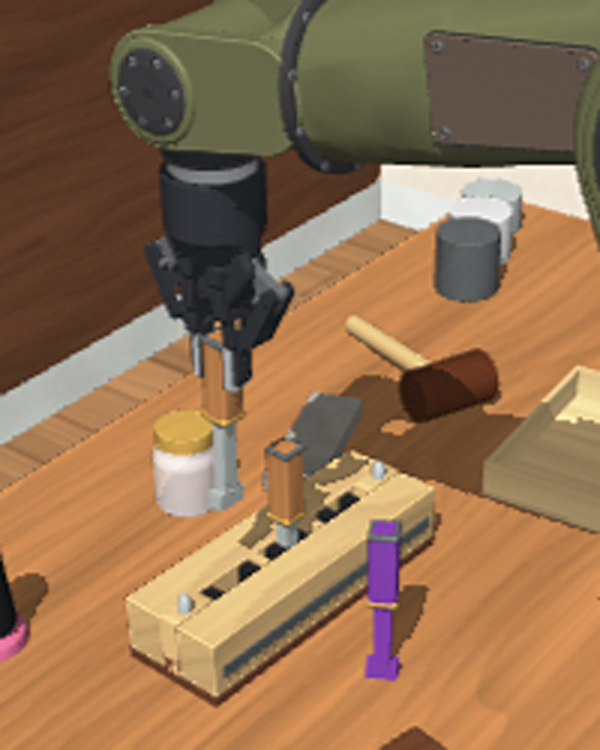

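Request:
{"name": "servo_tool", "arguments": {
  "moves": [
    [[0,0,3],[0,0,0]],
    [[-2,-2,1],[0,0,5]],
    [[-2.6,-4.6,0],[0,0,6]],
    [[-2.6,-4.6,0],[0,0,6]],
    [[-2.6,-4.6,0],[0,0,6]],
    [[-2.6,-4.6,0],[0,0,6]],
    [[-2.6,-4.6,0],[0,0,6]],
    [[-2.6,-4.6,0],[0,0,6]]
  ]
}}

```text
clock: 9.48
tool_pos: [0.4389, -0.2497, 0.3059]
orientation: [-0.008, 0.428, 0.904, -0.002]
wrist_force: [1.2, -0.9, -3.0]
width: 0.0235
```

```bash
python3 -c "
from h import *
s=st();print(s['q'])"
```

```text
t 9.47 pos [ 0.4389 -0.2497  0.3059] F [ 1.2 -0.9 -3. ] M [-0.07 -0.1   0.02] w 0.0235
toolx [-0.633  0.774  0.012] tooly [ 0.774  0.633 -0.01 ] toolz [-0.016  0.003 -1.   ]
[-0.58697519  0.16930808  1.55917078 -0.00631608  1.42777496 -1.27125573]
```

Request:
{"name": "servo_tool", "arguments": {
  "moves": [
    [[-2,-4.4,-2],[0,0,5.8]],
    [[-2,-4.4,-2],[0,0,5.8]],
    [[0,0,-1],[-6,-7.4,0]],
    [[0,0,0],[-6,-7.4,0]],
    [[0,0,0],[-6,-7.4,0]],
    [[0,0,0],[-6,-7.4,0]],
    [[0,0,0],[0,0,0]]
  ]
}}

```text
clock: 10.35
tool_pos: [0.3915, -0.3418, 0.2456]
orientation: [0.303, 0.318, 0.891, -0.113]
wrist_force: [0.4, 0.4, -3.2]
width: 0.0237
```

```bash
python3 -c "
from h import *
s=st();print(s['q'])
z=R.from_quat(s['orientation'][[1,2,3,0]]).as_matrix()[:,2]; print('foot',s['tool_pos']+z*.1335)"
```

```text
t 10.35 pos [ 0.3915 -0.3418  0.2456] F [ 0.4  0.4 -3.2] M [0.48 0.58 0.02] w 0.0237
toolx [-0.614  0.499 -0.611] tooly [ 0.636  0.772 -0.009] toolz [ 0.467 -0.394 -0.791]
[-0.81941063 -0.01919379  2.01918397  0.15406665  0.49218161 -1.81535323]
foot [ 0.4538821  -0.39439397  0.13995365]
```

Request:
{"name": "servo_tool", "arguments": {
  "moves": [
    [[0,0,0],[0,0,8]],
    [[0,0,0],[0,0,8]],
    [[0,0,0],[0,0,8]],
    [[0,0,0],[0,0,8]],
    [[0,0,0],[0,0,8]],
    [[0,0,0],[0,0,5]],
    [[0,0,0],[0,0,0]]
  ]
}}

```text
clock: 11.22
tool_pos: [0.4495, -0.2923, 0.2882]
orientation: [0.262, 0.008, 0.965, -0.004]
wrist_force: [-1.0, 0.5, -4.3]
width: 0.023
```

```bash
cat >> h.py <<'E'
def ft(L=.1335):
    s=st();print('q',s['q'].round(2))
    z=R.from_quat(s['orientation'][[1,2,3,0]]).as_matrix()[:,2]; print('foot',(s['tool_pos']+z*L).round(4),'az',np.degrees(np.arctan2(z[1],z[0])).round(1),'tilt',np.degrees(np.arccos(-z[2])).round(1))
E
python3 -c "
from h import *
ft()"
```

```text
t 11.22 pos [ 0.4495 -0.2923  0.2882] F [-1.   0.5 -4.3] M [ 0.04  0.55 -0.01] w 0.023
toolx [-0.863  0.014 -0.505] tooly [ 0.018  1.    -0.004] toolz [ 0.505 -0.012 -0.863]
q [-0.79  0.06  1.8   0.45  0.94 -2.55]
foot [ 0.517  -0.2939  0.173 ] az -1.4 tilt 30.4
```

Request:
{"name": "servo_tool", "arguments": {
  "moves": [
    [[0,-1,0],[0,10,0]],
    [[0,-1,0],[0,10,0]],
    [[0,-1,0],[0,9,0]],
    [[0,0,0],[0,0,-10.5]],
    [[0,0,0],[0,0,-10.5]],
    [[0,0,0],[0,0,-10.5]],
    [[0,0,0],[0,0,-10.5]],
    [[0,0,0],[0,0,-10.5]]
  ]
}}

```text
clock: 12.22
tool_pos: [0.4447, -0.3267, 0.283]
orientation: [-0.009, 0.463, 0.886, -0.002]
wrist_force: [0.4, 0.3, -3.9]
width: 0.0235
```

Request:
{"name": "servo_tool", "arguments": {
  "moves": [
    [[0,0,0],[0,0,-10.5]],
    [[0,0,0],[0,0,-10.5]],
    [[0,0,0],[0,0,-10.5]],
    [[0,0,0],[0,0,-10.5]],
    [[0,0,0],[0,0,-10.5]],
    [[0,0,0],[0,0,-10.5]],
    [[0,0,0],[0,0,-10.5]],
    [[0,0,0],[0,0,-10.5]]
  ]
}}

```text
clock: 13.22
tool_pos: [0.4396, -0.3302, 0.2777]
orientation: [-0.018, 0.943, 0.332, 0.005]
wrist_force: [-0.0, -0.6, -3.3]
width: 0.0235
```

```bash
python3 -c "
from h import *
ft()"
```

```text
t 13.22 pos [ 0.4396 -0.3302  0.2777] F [-0.  -0.6 -3.3] M [-0.01  0.03 -0.02] w 0.0235
toolx [0.779 0.627 0.021] tooly [ 0.627 -0.778 -0.031] toolz [-0.003  0.037 -0.999]
q [-0.72  0.29  1.47  0.03  1.4   0.17]
foot [ 0.4392 -0.3252  0.1443] az 94.6 tilt 2.1
```

Request:
{"name": "servo_tool", "arguments": {
  "moves": [
    [[-0.3,-2,0],[0,0,-10.5]],
    [[-0.4,-2,0],[0,0,-10.5]],
    [[-0.4,-2,0],[0,0,-8]],
    [[0,-1,0],[0.8,-8,0]],
    [[0,0,0],[0.8,-9,0]],
    [[0,0,0],[0.8,-9,0]],
    [[0,0,0],[0.8,-9,0]],
    [[0,0,0],[0,0,0]]
  ]
}}

```text
clock: 14.22
tool_pos: [0.4228, -0.4056, 0.272]
orientation: [-0.027, 0.947, 0.073, 0.312]
wrist_force: [-0.8, -1.2, -5.1]
width: 0.0234
```

```bash
python3 -c "
from h import *
ft()"
```

```text
t 14.22 pos [ 0.4228 -0.4056  0.272 ] F [-0.8 -1.2 -5.1] M [-0.11  0.74  0.04] w 0.0234
toolx [0.794 0.122 0.595] tooly [ 0.155 -0.988 -0.005] toolz [ 0.587  0.097 -0.804]
q [-1.04  0.25  1.64  0.68  1.1   0.1 ]
foot [ 0.5012 -0.3927  0.1647] az 9.3 tilt 36.5
```

Request:
{"name": "servo_tool", "arguments": {
  "moves": [
    [[0,-0.4,-3],[0.8,-9,-2]],
    [[0,-0.4,-3],[0.8,-9,-2]],
    [[0,0,-3],[0.8,-9,0]],
    [[0,0,-2],[0,0,0]],
    [[0,0,0],[0,0,0]]
  ]
}}

```text
clock: 14.85
tool_pos: [0.4241, -0.4136, 0.1594]
orientation: [-0.024, 0.849, 0.039, 0.527]
wrist_force: [0.0, -0.5, -2.9]
width: 0.0233
```

```bash
python3 -c "
from h import *
ft(); shot('side','s7',(340,80,580,320),3)"
```

```text
t 14.85 pos [ 0.4241 -0.4136  0.1594] F [ 0.  -0.5 -2.9] M [-0.12  1.04 -0.  ] w 0.0233
toolx [0.441 0.041 0.896] tooly [ 0.091 -0.996  0.001] toolz [ 0.893  0.081 -0.443]
q [-1.17  0.47  1.87  1.43  1.04 -0.66]
foot [ 0.5433 -0.4027  0.1002] az 5.2 tilt 63.7
```

View pics/s7.png

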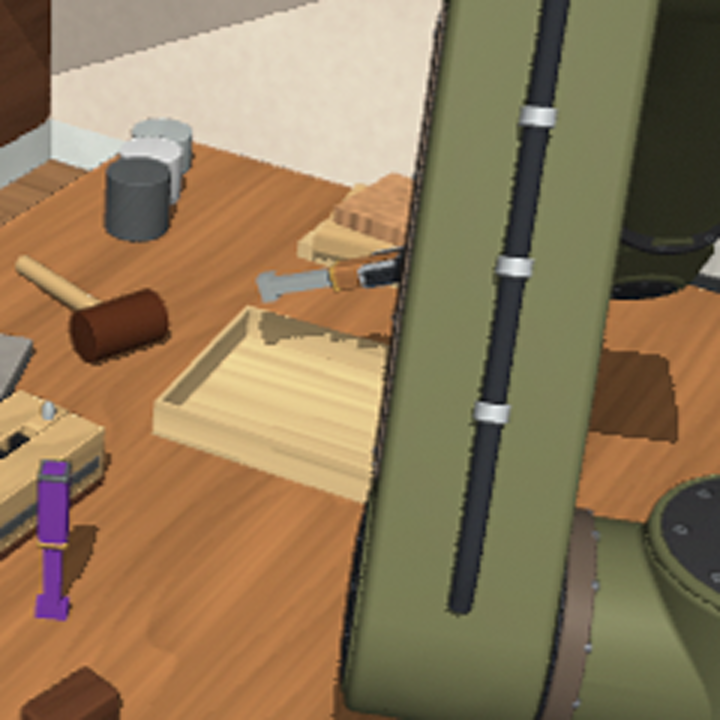

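Request:
{"name": "servo_tool", "arguments": {
  "moves": [
    [[0,0,-2.5],[0,-1.5,0]],
    [[0,0,-2.5],[0,0,0]],
    [[0,0,-1.5],[0,0,0]],
    [[0,0,-0.7],[0,0,0]],
    [[0,0,0],[0,0,0]]
  ]
}}

```text
clock: 15.52
tool_pos: [0.4272, -0.4153, 0.093]
orientation: [-0.022, 0.841, 0.045, 0.539]
wrist_force: [-0.8, -0.3, -2.8]
width: 0.0234
```

```bash
python3 -c "
from h import *
ft()"
```

```text
t 15.53 pos [ 0.4272 -0.4153  0.093 ] F [-0.8 -0.3 -2.8] M [-0.05  1.04  0.02] w 0.0234
toolx [0.414 0.052 0.909] tooly [ 0.099 -0.995  0.012] toolz [ 0.905  0.085 -0.417]
q [-1.17  0.62  1.86  1.53  1.05 -0.85]
foot [ 0.548  -0.4039  0.0372] az 5.4 tilt 65.3
```

Request:
{"name": "servo_tool", "arguments": {
  "moves": [
    [[-0.3,0,-1],[0,0,0]],
    [[0,0,-0.7],[0,0,0]],
    [[0,0,-0.3],[0,0,0]],
    [[0,0,0],[0,0,0]]
  ]
}}

```text
clock: 16.02
tool_pos: [0.4242, -0.4158, 0.073]
orientation: [-0.021, 0.84, 0.046, 0.54]
wrist_force: [-0.8, -0.1, -3.1]
width: 0.0234
```

```bash
python3 -c "
from h import *
ft()
shot('top','t5',(390,220,550,380),4)"
```

```text
t 16.02 pos [ 0.4242 -0.4158  0.073 ] F [-0.8 -0.1 -3.1] M [-0.08  1.04  0.04] w 0.0234
toolx [0.414 0.054 0.909] tooly [ 0.1   -0.995  0.014] toolz [ 0.905  0.085 -0.417]
q [-1.17  0.67  1.86  1.55  1.05 -0.9 ]
foot [ 0.545  -0.4044  0.0174] az 5.4 tilt 65.4
```

View pics/t5.png

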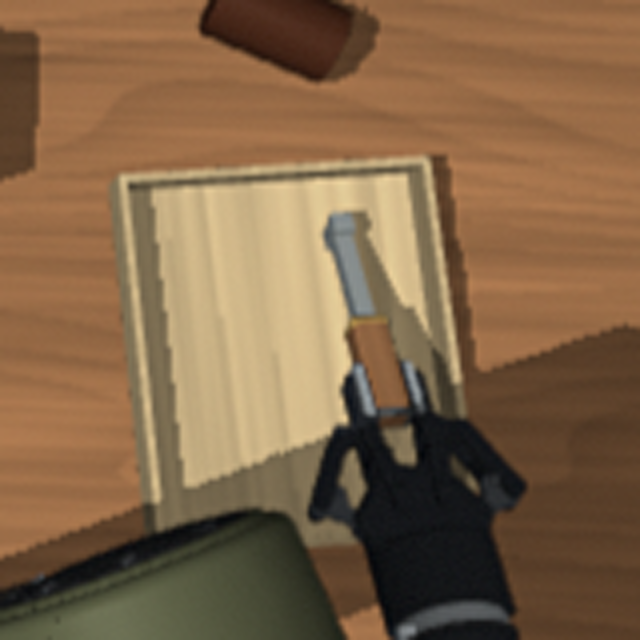

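Request:
{"name": "servo_tool", "arguments": {
  "moves": [
    [[0,0,-0.3],[0,0,0]],
    [[0,0,-0.2],[0,0,0]]
  ]
}}

```text
clock: 16.32
tool_pos: [0.4244, -0.4162, 0.0691]
orientation: [-0.021, 0.84, 0.046, 0.54]
wrist_force: [-7.7, 1.4, 6.7]
width: 0.0235
```

Request:
{"name": "servo_tool", "arguments": {
  "moves": [
    [[0,0,0],[0,0,0]],
    [[0,0,0],[0,0,0]],
    [[0,0,0],[0,0,0]],
    [[0,0,0],[0,0,0]]
  ],
  "jaw": 50
}}

```text
clock: 16.82
tool_pos: [0.4247, -0.4165, 0.0698]
orientation: [-0.02, 0.84, 0.046, 0.541]
wrist_force: [-0.1, 0.4, -0.4]
width: 0.0425
```

```bash
python3 -c "
from h import *
ft()
shot('top','t6',(390,220,550,380),4)"
```

```text
t 16.82 pos [ 0.4247 -0.4165  0.0698] F [-0.1  0.4 -0.4] M [-0.05  0.46 -0.07] w 0.0425
toolx [0.41  0.056 0.91 ] tooly [ 0.1   -0.995  0.016] toolz [ 0.906  0.084 -0.414]
q [-1.17  0.67  1.86  1.56  1.05 -0.91]
foot [ 0.5457 -0.4053  0.0146] az 5.3 tilt 65.5
```

View pics/t6.png

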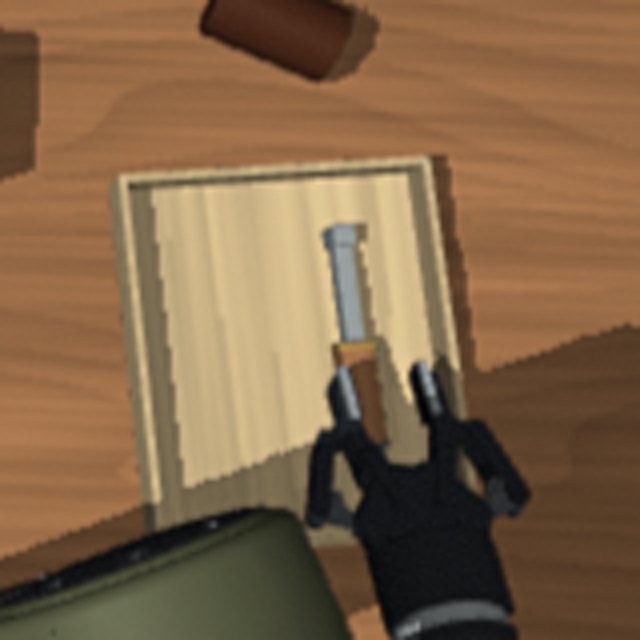

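Request:
{"name": "servo_tool", "arguments": {
  "moves": [
    [[0,0,3],[0,0,0]],
    [[0,0,4],[0,0,0]],
    [[0,0,5],[-0.8,9,0]],
    [[0,2,5],[-0.8,9,0]],
    [[0,3,2],[-0.8,9,0]],
    [[0,4,0],[-0.8,9,0]],
    [[1,4,0],[-0.8,9,3]],
    [[1,4,0],[-0.8,9,3]]
  ]
}}

```text
clock: 17.88
tool_pos: [0.4427, -0.2466, 0.2558]
orientation: [-0.015, 0.99, 0.1, 0.102]
wrist_force: [-0.3, -0.7, 0.2]
width: 0.0428
```

```bash
python3 -c "
from h import *
ft()
shot('top','t7',(390,220,550,380),4);shot('top','t8')
for n in ('side','top'): print(sp('plate_grip',n),sp('punch1_mid',n))"
```

```text
t 17.88 pos [ 0.4427 -0.2466  0.2558] F [-0.3 -0.7  0.2] M [-0.04  0.09 -0.03] w 0.0428
toolx [0.959 0.195 0.206] tooly [ 0.201 -0.98  -0.01 ] toolz [ 0.2    0.051 -0.979]
q [-0.65  0.13  1.73  0.18  1.16  0.66]
foot [ 0.4694 -0.2398  0.1252] az 14.3 tilt 11.9
[(0.74, [0.5001, 0.3901, 0.0363]), (0.42, [0.4533, -0.3737, 0.0047])] [(0.85, [0.4817, -0.4077, 0.1354]), (0.66, [0.6968, -0.3701, -0.0026])]
[(0.92, [0.4974, 0.394, 0.0359]), (0.52, [0.6141, -0.1408, 0.0655])] []
```

View pics/t8.png

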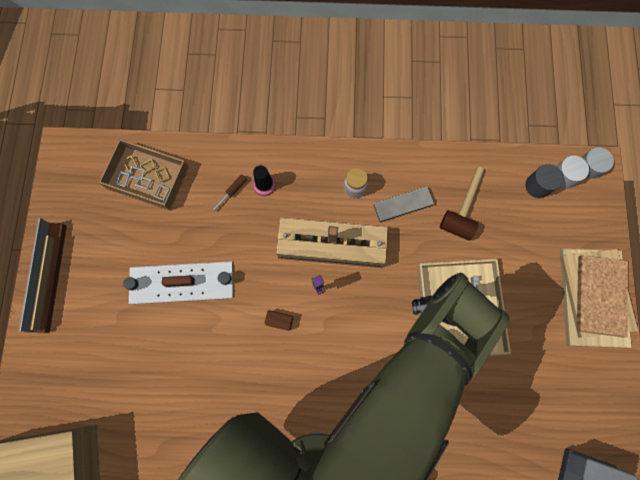

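Request:
{"name": "servo_tool", "arguments": {
  "moves": [
    [[2.4,3,0.5],[-1.5,5.5,8]],
    [[2.4,3,0.5],[-1.5,5.5,8]],
    [[2.4,3,0],[0,0,10]],
    [[2.4,3,0],[0,0,10]],
    [[2.4,3,0],[0,0,10]],
    [[2.4,3,0],[0,0,10]],
    [[1,2,0],[0,0,9]],
    [[0.5,0.5,0],[0,0,5]]
  ],
  "jaw": 70
}}

```text
clock: 19.18
tool_pos: [0.6022, -0.0482, 0.2616]
orientation: [-0.016, 0.753, 0.658, -0.005]
wrist_force: [0.2, 0.2, 0.4]
width: 0.0601
```

```bash
python3 -c "
from h import *
ft()"
```

```text
t 19.18 pos [ 0.6022 -0.0482  0.2616] F [0.2 0.2 0.4] M [-0.08  0.01  0.02] w 0.0601
toolx [0.133 0.991 0.014] tooly [ 0.991 -0.133 -0.031] toolz [-0.029  0.018 -0.999]
q [-0.15  0.43  1.32  0.01  1.42 -0.01]
foot [ 0.5983 -0.0458  0.1281] az 148.8 tilt 2.0
```

Request:
{"name": "servo_tool", "arguments": {
  "moves": [
    [[0.8,1.5,0],[-1,-1.6,3]],
    [[0.8,1.5,0],[0,0,1.5]],
    [[0,0.2,0],[0,0,0]],
    [[0,0,0],[0,0,0]]
  ]
}}

```text
clock: 19.68
tool_pos: [0.6189, -0.0165, 0.2607]
orientation: [-0.0, 0.727, 0.687, -0.0]
wrist_force: [0.4, -0.8, -0.6]
width: 0.06
```

```bash
python3 -c "
from h import *
ft()"
```

```text
t 19.68 pos [ 0.6189 -0.0165  0.2607] F [ 0.4 -0.8 -0.6] M [-0.04  0.02 -0.  ] w 0.06
toolx [ 0.057  0.998 -0.   ] tooly [ 0.998 -0.057 -0.   ] toolz [-0. -0. -1.]
q [-0.09  0.45  1.3  -0.    1.39 -0.03]
foot [ 0.6188 -0.0165  0.1272] az -146.7 tilt 0.0
```

Aligned over punch 2, so I'll descend and grip.

Request:
{"name": "servo_tool", "arguments": {
  "moves": [
    [[0,0.1,-4],[0,0,0]],
    [[0,0,-4],[0,0,0]],
    [[0,0,-3],[0,0,0]],
    [[0,0,0],[0,0,0]]
  ]
}}

```text
clock: 20.18
tool_pos: [0.6183, -0.0171, 0.149]
orientation: [0.001, 0.729, 0.685, 0.0]
wrist_force: [0.5, -0.1, 0.6]
width: 0.0601
```

```bash
python3 -c "
from h import *
ft()"
```

```text
t 20.18 pos [ 0.6183 -0.0171  0.149 ] F [ 0.5 -0.1  0.6] M [-0.02 -0.04  0.  ] w 0.0601
toolx [ 0.062  0.998 -0.   ] tooly [ 0.998 -0.062  0.002] toolz [ 0.002 -0.    -1.   ]
q [-0.09  0.55  1.42 -0.    1.17 -0.03]
foot [ 0.6185 -0.0172  0.0155] az -11.0 tilt 0.1
```

Request:
{"name": "servo_tool", "arguments": {
  "moves": [
    [[0,0.18,-0.9],[0,0,0.5]],
    [[0,0,0],[0,0,0]]
  ]
}}

```text
clock: 20.42
tool_pos: [0.6191, -0.0156, 0.1421]
orientation: [0.002, 0.726, 0.688, 0.002]
wrist_force: [-0.4, -0.2, 0.1]
width: 0.0594
```

Request:
{"name": "servo_tool", "arguments": {
  "moves": [
    [[0,0,0],[0,0,0]],
    [[0,0,0],[0,0,0]],
    [[0,0,0],[0,0,0]],
    [[0,0,0],[0,0,0]]
  ],
  "jaw": 0,
  "grip_force": 60
}}

```text
clock: 20.92
tool_pos: [0.6197, -0.0157, 0.1439]
orientation: [0.003, 0.726, 0.688, 0.002]
wrist_force: [0.3, 1.0, -2.1]
width: 0.0235
```

```bash
python3 -c "
from h import *
ft()"
```

```text
t 20.93 pos [ 0.6197 -0.0157  0.1439] F [ 0.3  1.  -2.1] M [ 0.04 -0.09  0.03] w 0.0235
toolx [ 0.053  0.999 -0.   ] tooly [ 0.999 -0.053  0.007] toolz [ 0.007 -0.001 -1.   ]
q [-0.08  0.55  1.43 -0.    1.15 -0.03]
foot [ 0.6207 -0.0158  0.0104] az -6.2 tilt 0.4
```

Request:
{"name": "servo_tool", "arguments": {
  "moves": [
    [[0.02,0.7,0],[-3,0.15,0]],
    [[0.02,0.7,-0.06],[-3,0.15,0]],
    [[0.02,0.7,-0.1],[-3,0.15,0]],
    [[0.0,0.65,-0.1],[-2.2,0.1,0]],
    [[0.0,0.6,-0.1],[-2.2,0.1,0]],
    [[0.0,0.5,0],[-0.8,0,0]]
  ]
}}

```text
clock: 21.68
tool_pos: [0.6207, 0.0157, 0.1414]
orientation: [0.096, 0.72, 0.681, -0.093]
wrist_force: [4.1, -21.4, -12.2]
width: 0.0235
```

```bash
python3 -c "
from h import *
ft()"
```

```text
t 21.68 pos [0.6207 0.0157 0.1414] F [  4.1 -21.4 -12.2] M [-2.67 -0.97  0.35] w 0.0235
toolx [ 0.056  0.963 -0.265] tooly [ 0.998 -0.055  0.011] toolz [-0.004 -0.265 -0.964]
q [ 0.06  0.58  1.41 -0.29  1.19  0.23]
foot [ 0.6202 -0.0197  0.0127] az -90.9 tilt 15.4
```

Leaned 15.4°, with the force rising to 21 N, so the cheek is at its stop. Now the other way.

Request:
{"name": "servo_tool", "arguments": {
  "moves": [
    [[-0.04,-0.85,0.15],[3.8,-0.2,0]],
    [[-0.04,-0.85,0.1],[3.8,-0.2,0]],
    [[-0.04,-0.85,0.05],[3.8,-0.2,0]],
    [[-0.04,-0.85,0],[3.8,-0.2,0]],
    [[-0.04,-0.85,0],[3.8,-0.2,0]],
    [[-0.04,-0.85,-0.05],[3.8,-0.2,0]]
  ]
}}

```text
clock: 22.42
tool_pos: [0.6186, -0.0322, 0.1448]
orientation: [-0.047, 0.724, 0.685, 0.057]
wrist_force: [-1.9, 6.3, -2.8]
width: 0.0236
```

Request:
{"name": "servo_tool", "arguments": {
  "moves": [
    [[-0.04,-0.8,-0.1],[2.8,-0.15,0]],
    [[-0.04,-0.7,-0.1],[2.5,-0.1,0]],
    [[-0.03,-0.5,-0.1],[1,0,0]]
  ]
}}

```text
clock: 22.8
tool_pos: [0.6177, -0.0499, 0.1432]
orientation: [-0.089, 0.72, 0.681, 0.1]
wrist_force: [0.7, 10.9, 2.6]
width: 0.0232
```

```bash
python3 -c "
from h import *
ft()"
```

```text
t 22.8 pos [ 0.6177 -0.0499  0.1432] F [ 0.7 10.9  2.6] M [1.95 0.08 0.1 ] w 0.0232
toolx [0.052 0.963 0.265] tooly [ 0.998 -0.057  0.009] toolz [ 0.024  0.264 -0.964]
q [-0.23  0.57  1.42  0.29  1.2  -0.29]
foot [ 0.6209 -0.0146  0.0145] az 84.8 tilt 15.4
```

Request:
{"name": "servo_tool", "arguments": {
  "moves": [
    [[0,-0.5,-0.2],[0.8,0,0]],
    [[0,-0.1,0],[0,0,0]]
  ]
}}

```text
clock: 23.05
tool_pos: [0.6178, -0.054, 0.1423]
orientation: [-0.096, 0.719, 0.68, 0.107]
wrist_force: [-0.3, 6.4, -2.8]
width: 0.0236
```

Request:
{"name": "servo_tool", "arguments": {
  "moves": [
    [[0.0,0.87,0.15],[-3.9,0.2,0]],
    [[0.0,0.87,0.05],[-3.9,0.2,0]],
    [[0.0,0.87,0],[-3.9,0.2,0]],
    [[0.0,0.8,0],[-3.3,0.2,0]],
    [[0,0,0],[0,0,0]]
  ]
}}

```text
clock: 23.68
tool_pos: [0.6182, -0.019, 0.1444]
orientation: [-0.003, 0.726, 0.688, 0.01]
wrist_force: [0.1, -3.0, -3.0]
width: 0.0236
```

```bash
python3 -c "
from h import *
ft()"
```

```text
t 23.68 pos [ 0.6182 -0.019   0.1444] F [ 0.1 -3.  -3. ] M [-0.77 -0.08  0.  ] w 0.0236
toolx [0.054 0.998 0.019] tooly [ 0.998 -0.054  0.011] toolz [ 0.012  0.018 -1.   ]
q [-0.1   0.55  1.43  0.02  1.15 -0.05]
foot [ 0.6197 -0.0166  0.011 ] az 57.0 tilt 1.2
```

Request:
{"name": "servo_tool", "arguments": {
  "moves": [
    [[0,0.2,0],[-1,0.5,0]],
    [[0,0,1],[0,0,0]],
    [[0,0,1],[0,0,0]],
    [[0,0,1],[0,0,0]]
  ]
}}

```text
clock: 24.18
tool_pos: [0.6176, -0.0184, 0.1749]
orientation: [-0.001, 0.727, 0.687, 0.001]
wrist_force: [0.2, -0.0, -4.1]
width: 0.0235
```

```bash
python3 -c "
from h import *
ft()"
```

```text
t 24.18 pos [ 0.6176 -0.0184  0.1749] F [ 0.2 -0.  -4.1] M [-0.04 -0.14 -0.02] w 0.0235
toolx [0.056 0.998 0.002] tooly [ 0.998 -0.056 -0.   ] toolz [-0.     0.002 -1.   ]
q [-0.09  0.52  1.4   0.    1.22 -0.03]
foot [ 0.6176 -0.0181  0.0414] az 97.6 tilt 0.1
```

Request:
{"name": "servo_tool", "arguments": {
  "moves": [
    [[0,0,3],[0,0,0]],
    [[0,0,3],[0,0,0]],
    [[0,0,2.5],[0,0,0]],
    [[-1,-1.5,1],[0,0,-5]],
    [[-2.6,-3.8,0],[0,0,-10]],
    [[-2.6,-3.8,0],[0,0,-10]],
    [[-2.6,-3.8,0],[0,0,-10]],
    [[-2.6,-3.8,0],[0,0,-10]]
  ]
}}

```text
clock: 25.18
tool_pos: [0.5005, -0.1877, 0.2804]
orientation: [0.001, 0.938, 0.347, 0.005]
wrist_force: [0.1, -0.7, -3.7]
width: 0.023
```

```bash
python3 -c "
from h import *
ft()"
```

```text
t 25.18 pos [ 0.5005 -0.1877  0.2804] F [ 0.1 -0.7 -3.7] M [-0.04 -0.01  0.02] w 0.023
toolx [0.759 0.651 0.008] tooly [ 0.651 -0.759  0.006] toolz [ 0.01  0.   -1.  ]
q [-0.43  0.24  1.53  0.    1.36  0.43]
foot [ 0.5018 -0.1876  0.1469] az 2.6 tilt 0.5
```

View pics/t7.png

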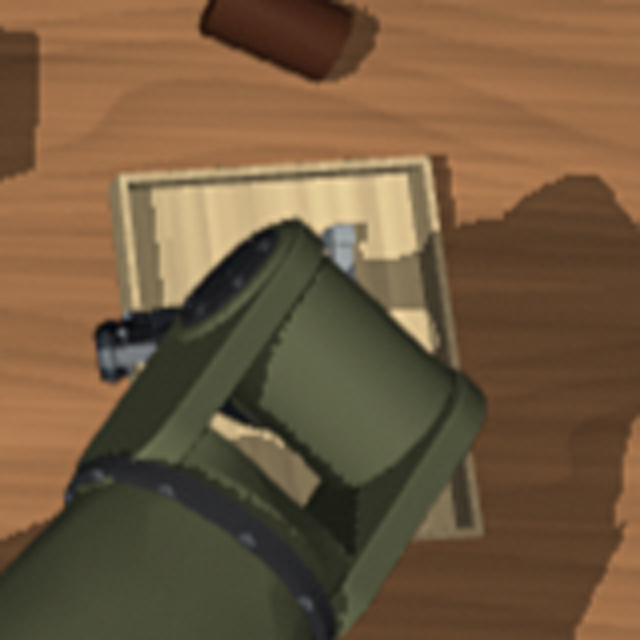

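Request:
{"name": "servo_tool", "arguments": {
  "moves": [
    [[-2.1,-3,0],[0,0,-9]],
    [[-2.1,-3,0],[0,0,-9]],
    [[-2.1,-3,0],[0,0,-9]],
    [[-2.1,-3,0],[0,0,-7]],
    [[0,0,0],[0.8,-9,0]],
    [[0,0,0],[0.8,-9,0]],
    [[0,0,-1],[0.8,-9,0]],
    [[0,0,-2],[0.8,-9,0]]
  ]
}}

```text
clock: 26.18
tool_pos: [0.4115, -0.3141, 0.2595]
orientation: [-0.006, 0.944, 0.041, 0.326]
wrist_force: [0.8, 1.0, -4.2]
width: 0.0234
```

```bash
python3 -c "
from h import *
ft(); shot('top','t9',(390,220,550,380),4)
for p in [(342,235),(372,445)]: print(ray('top',(p[0]/4+389.6,p[1]/4+219.6),.025))"
```

```text
t 26.18 pos [ 0.4115 -0.3141  0.2595] F [ 0.8  1.  -4.2] M [0.06 0.68 0.12] w 0.0234
toolx [0.784 0.073 0.616] tooly [ 0.081 -0.997  0.014] toolz [ 0.615  0.039 -0.787]
q [-0.95  0.06  1.91  0.72  0.92  0.16]
foot [ 0.4937 -0.3089  0.1544] az 3.6 tilt 38.1
[ 0.53614242 -0.40486531  0.025     ]
[ 0.39691101 -0.42011628  0.025     ]
```

View pics/t9.png

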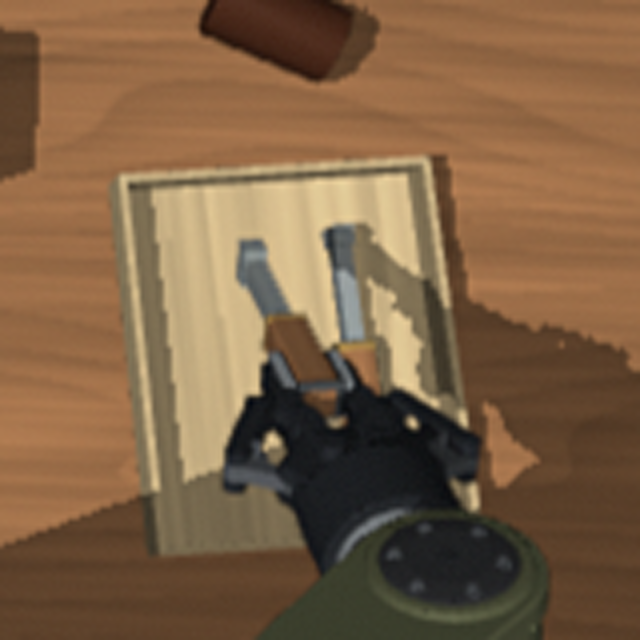

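Request:
{"name": "servo_tool", "arguments": {
  "moves": [
    [[0,0,-3],[0.8,-9,0.5]],
    [[0,0,-3],[0.8,-9,0.5]],
    [[0,0,-3],[0.8,-9,0]],
    [[0,0,-2],[0,0,0]],
    [[0,0,-1.5],[0,0,0]],
    [[0,0,-1.5],[0,0,0]],
    [[0,0,0],[0,0,0]]
  ]
}}

```text
clock: 27.1
tool_pos: [0.4137, -0.3113, 0.1308]
orientation: [-0.028, 0.856, 0.053, 0.514]
wrist_force: [0.9, -0.9, -2.8]
width: 0.0232
```

```bash
python3 -c "
from h import *
ft(); shot('top','t10',(390,220,550,380),4)"
```

```text
t 27.1 pos [ 0.4137 -0.3113  0.1308] F [ 0.9 -0.9 -2.8] M [-0.15  1.08  0.01] w 0.0232
toolx [0.466 0.061 0.883] tooly [ 0.119 -0.993  0.006] toolz [ 0.877  0.102 -0.47 ]
q [-1.08  0.38  2.11  1.53  0.97 -0.82]
foot [ 0.5308 -0.2977  0.0681] az 6.6 tilt 62.0
```

View pics/t10.png

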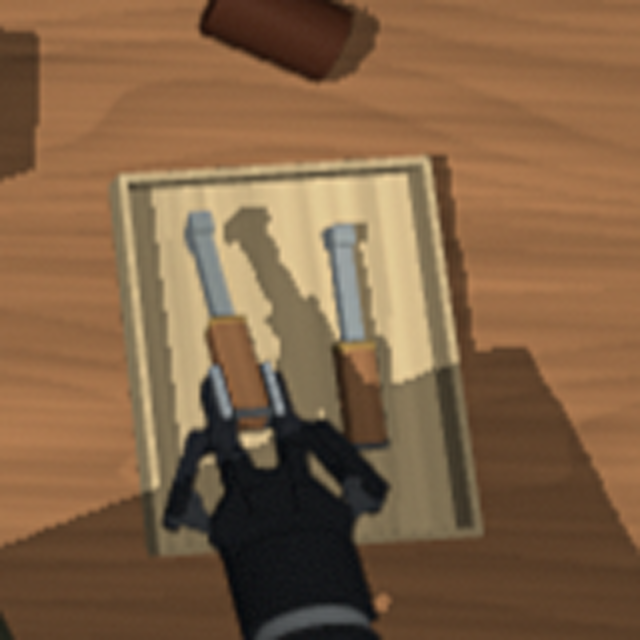

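Request:
{"name": "servo_tool", "arguments": {
  "moves": [
    [[0,0.6,-2],[0,-1.5,0]],
    [[0,0,-1.5],[0,-1.5,0]],
    [[0,0,-1],[0,0,0]],
    [[0,0,-0.4],[0,0,0]],
    [[0,0,0],[0,0,0]]
  ]
}}

```text
clock: 27.78
tool_pos: [0.4159, -0.3072, 0.0866]
orientation: [-0.024, 0.84, 0.057, 0.539]
wrist_force: [0.3, -0.6, -4.3]
width: 0.0232
```

```bash
python3 -c "
from h import *
ft()"
```

```text
t 27.77 pos [ 0.4159 -0.3072  0.0866] F [ 0.3 -0.6 -4.3] M [-0.08  1.03 -0.03] w 0.0232
toolx [0.413 0.07  0.908] tooly [ 0.122 -0.992  0.021] toolz [ 0.902  0.103 -0.418]
q [-1.09  0.52  2.12  1.67  1.02 -1.03]
foot [ 0.5364 -0.2935  0.0307] az 6.5 tilt 65.3
```

Request:
{"name": "servo_tool", "arguments": {
  "moves": [
    [[0,0,-1],[0,0,0]],
    [[0,0,-0.4],[0,0,0]],
    [[0,0,-0.3],[0,0,0]],
    [[0,0,-0.2],[0,0,0]]
  ]
}}

```text
clock: 28.28
tool_pos: [0.4162, -0.3076, 0.0676]
orientation: [-0.024, 0.84, 0.058, 0.539]
wrist_force: [-5.1, -0.2, 3.6]
width: 0.0233
```

Request:
{"name": "servo_tool", "arguments": {
  "moves": [
    [[0,0,0],[0,0,0]],
    [[0,0,0],[0,0,0]],
    [[0,0,0],[0,0,0]],
    [[0,0,0],[0,0,0]]
  ],
  "jaw": 50
}}

```text
clock: 28.78
tool_pos: [0.4166, -0.308, 0.0685]
orientation: [-0.023, 0.839, 0.058, 0.54]
wrist_force: [-0.3, 0.4, -0.7]
width: 0.0426
```

```bash
python3 -c "
from h import *
ft(); shot('top','t11',(390,220,550,380),4)"
```

```text
t 28.77 pos [ 0.4166 -0.308   0.0685] F [-0.3  0.4 -0.7] M [-0.04  0.46  0.04] w 0.0426
toolx [0.41  0.072 0.909] tooly [ 0.123 -0.992  0.023] toolz [ 0.904  0.102 -0.416]
q [-1.09  0.57  2.11  1.7   1.02 -1.08]
foot [ 0.5373 -0.2944  0.013 ] az 6.4 tilt 65.4
```

View pics/t11.png

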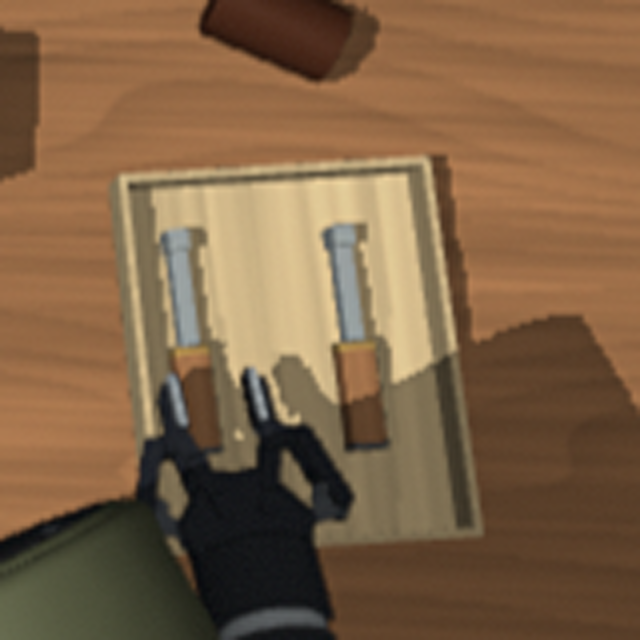

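Request:
{"name": "servo_tool", "arguments": {
  "moves": [
    [[0,0,3],[0,0,0]],
    [[0,0,4],[0,0,0]],
    [[0,0,5],[-0.8,9,0]],
    [[0,1,5],[-0.8,9,0]],
    [[0,3,2],[-0.8,9,0]],
    [[0,5,0],[-0.8,9,4]],
    [[1,5,0],[-0.8,9,6]],
    [[1,5,0],[-0.8,9,6]]
  ]
}}

```text
clock: 29.82
tool_pos: [0.4367, -0.1205, 0.2329]
orientation: [-0.071, 0.97, 0.189, 0.136]
wrist_force: [0.2, -0.2, -0.2]
width: 0.0425
```

Request:
{"name": "servo_tool", "arguments": {
  "moves": [
    [[0.8,6,0],[-1,8,9]],
    [[0.8,6,0],[0,0,9]],
    [[0.8,6,0],[0,0,9]],
    [[0.8,6,0],[0,0,9]],
    [[0.6,6,0],[0,0,9]],
    [[0.6,6,0],[0,0,7]],
    [[0.6,6,0],[0,0,4]]
  ],
  "jaw": 70
}}

```text
clock: 30.7
tool_pos: [0.4863, 0.3132, 0.2341]
orientation: [-0.104, 0.772, 0.627, 0.028]
wrist_force: [1.7, -0.4, 0.1]
width: 0.0599
```

```bash
python3 -c "
from h import *
ft(); shot('top','t12');
for n in ('side','top'): print(sp('plate_grip',n))"
```

```text
t 30.7 pos [0.4863 0.3132 0.2341] F [ 1.7 -0.4  0.1] M [-0.08 -0.09  0.02] w 0.0599
toolx [0.213 0.962 0.173] tooly [ 0.973 -0.193 -0.125] toolz [-0.087  0.195 -0.977]
q [0.43 0.37 1.48 0.22 1.29 0.57]
foot [0.4748 0.3392 0.1037] az 114.0 tilt 12.3
[(0.74, [0.5001, 0.3901, 0.0363]), (0.42, [0.4533, -0.3737, 0.0047])]
[(0.82, [0.4953, 0.3943, 0.0329])]
```

View pics/t12.png

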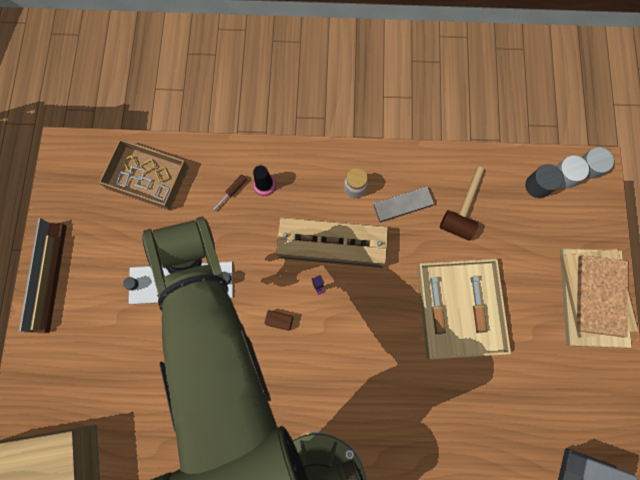

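Request:
{"name": "servo_tool", "arguments": {
  "moves": [
    [[0.6,3.5,-2],[-5.5,-2.5,6]],
    [[0.5,3.5,-2],[-5.5,-2.5,6]],
    [[0,0.5,-2],[0,0,4]],
    [[0,0,0],[0,0,0]],
    [[0,0,0],[0,0,0]]
  ]
}}

```text
clock: 31.48
tool_pos: [0.4985, 0.3856, 0.1731]
orientation: [-0.001, 0.682, 0.732, -0.011]
wrist_force: [-0.0, -0.2, 0.3]
width: 0.0596
```

```bash
python3 -c "
from h import *
ft(); shot('side','s8',(170,300,330,450),5);"
```

```text
t 31.48 pos [0.4985 0.3856 0.1731] F [-0.  -0.2  0.3] M [0.02 0.02 0.06] w 0.0596
toolx [-0.07   0.997 -0.014] tooly [ 0.997  0.07  -0.017] toolz [-0.016 -0.015 -1.   ]
q [ 0.6   0.56  1.35 -0.    1.26  0.53]
foot [0.4964 0.3835 0.0397] az -136.5 tilt 1.3
```

View pics/s8.png

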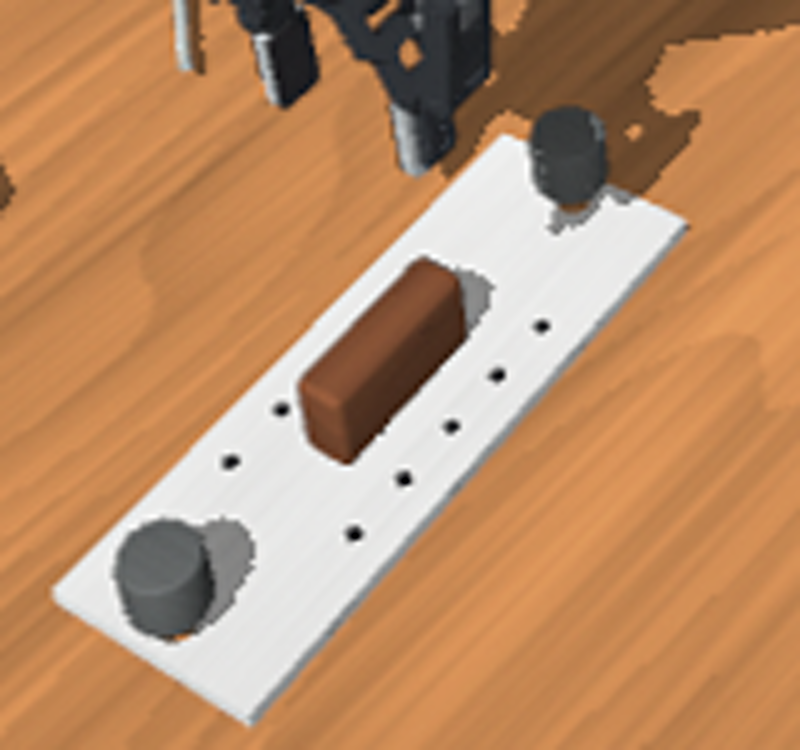

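```bash
python3 -c "
from h import *
for p in [(165,545),(568,124)]: print(ray('side',(p[0]/5+170-.4,p[1]/5+300-.4),.05))
for p in [(53,597),(250,722),(687,226),(503,137)]: print(ray('side',(p[0]/5+170-.4,p[1]/5+300-.4),.008))
for n in ('side','top'): print(sp('plate_grip',n),sp('cap_a_top',n))"
```

```text
[0.4867507 0.5133141 0.05     ]
[0.51229126 0.2650139  0.05      ]
[0.53156367 0.53860758 0.008     ]
[0.43269401 0.52850473 0.008     ]
[0.45970343 0.25037431 0.008     ]
[0.56032583 0.26008402 0.008     ]
[(0.77, [0.4972, 0.3894, 0.0382]), (0.31, [0.6173, -0.0149, 0.0003])] [(0.54, [0.5108, 0.2655, 0.0476])]
[(0.82, [0.4953, 0.3943, 0.0329])] [(0.53, [0.5104, 0.272, 0.0526])]
```

Request:
{"name": "servo_tool", "arguments": {
  "moves": [
    [[-0.1,0.6,-4],[0.9,-0.9,1.5]],
    [[0,0,-4],[0,0,0]],
    [[0,0,-2],[0,0,0]],
    [[0,0,0],[0,0,0]]
  ]
}}

```text
clock: 32.22
tool_pos: [0.4983, 0.3917, 0.0728]
orientation: [0.0, 0.672, 0.74, 0.003]
wrist_force: [0.1, 0.5, -0.1]
width: 0.0598
```

```bash
python3 -c "
from h import *
ft()"
```

```text
t 32.23 pos [0.4983 0.3917 0.0728] F [ 0.1  0.5 -0.1] M [-0.02  0.03  0.03] w 0.0598
toolx [-0.096  0.995  0.003] tooly [0.995 0.096 0.004] toolz [ 0.004  0.003 -1.   ]
q [0.61 0.67 1.42 0.   1.05 0.51]
foot [ 0.4988  0.3921 -0.0607] az 41.2 tilt 0.3
```

Request:
{"name": "servo_tool", "arguments": {
  "moves": [
    [[0,0,-2.2],[0,0,0]],
    [[0,0,-1.2],[0,0,0]],
    [[0,0,0],[0,0,0]]
  ]
}}

```text
clock: 32.6
tool_pos: [0.4999, 0.3924, 0.0419]
orientation: [0.001, 0.673, 0.74, 0.005]
wrist_force: [-0.4, 0.1, -0.1]
width: 0.0599
```

Request:
{"name": "servo_tool", "arguments": {
  "moves": [
    [[0,0,0],[0,0,0]],
    [[0,0,0],[0,0,0]],
    [[0,0,0],[0,0,0]],
    [[0,0,0],[0,0,0]]
  ],
  "jaw": 0,
  "grip_force": 90
}}

```text
clock: 33.1
tool_pos: [0.5005, 0.3929, 0.0444]
orientation: [0.001, 0.673, 0.74, 0.006]
wrist_force: [0.4, 1.2, -3.4]
width: 0.0225
```

```bash
python3 -c "
from h import *
ft()"
```

```text
t 33.1 pos [0.5005 0.3929 0.0444] F [ 0.4  1.2 -3.4] M [ 0.1  -0.1   0.01] w 0.0225
toolx [-0.095  0.995  0.007] tooly [0.995 0.095 0.011] toolz [ 0.01   0.008 -1.   ]
q [0.61 0.71 1.43 0.   0.99 0.51]
foot [ 0.5018  0.394  -0.089 ] az 38.6 tilt 0.7
```

Request:
{"name": "servo_tool", "arguments": {
  "moves": [
    [[0,0,2],[0,0,0]],
    [[0,0,3],[0,0,0]],
    [[0,0,4],[0,0,0]],
    [[1,0,4],[0,0,0]],
    [[2,-1,3],[0,0,-1]],
    [[3,-2,1],[0,0,-1]]
  ]
}}

```text
clock: 33.85
tool_pos: [0.5582, 0.3624, 0.2242]
orientation: [0.001, 0.684, 0.729, 0.005]
wrist_force: [-0.1, 0.2, -6.3]
width: 0.0225
```

```bash
python3 -c "
from h import *
ft(); print(ray('side',(537/5+250,520/5+180),0)); shot('side','s9')"
```

```text
t 33.85 pos [0.5582 0.3624 0.2242] F [-0.1  0.2 -6.3] M [ 0.01 -0.04  0.03] w 0.0225
toolx [-0.063  0.998  0.006] tooly [0.998 0.063 0.008] toolz [ 0.008  0.006 -1.   ]
q [0.52 0.58 1.19 0.   1.36 0.46]
foot [0.5592 0.3632 0.0908] az 37.9 tilt 0.6
[0.49375446 0.01519055 0.        ]
```

View pics/s9.png

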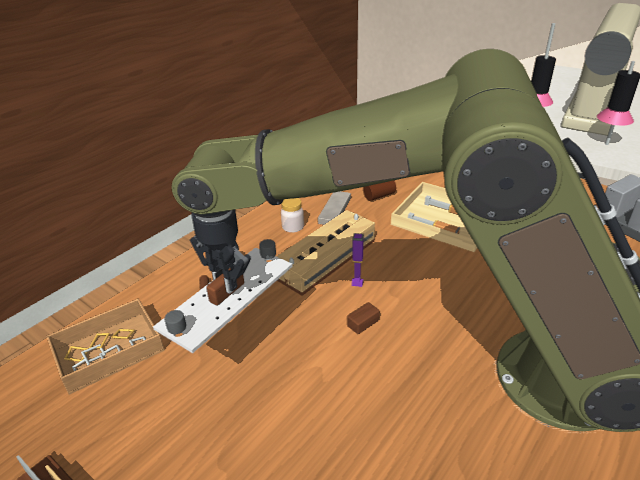

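Request:
{"name": "servo_tool", "arguments": {
  "moves": [
    [[2,-4.5,0.5],[0,0,-1]],
    [[1.5,-5,0],[0,0,-1]],
    [[0.7,-5.2,0],[0,0,-1]],
    [[0.4,-5.2,0],[0,0,-1]],
    [[0.2,-5.2,0],[0,0,-1]],
    [[0,-5,0],[0,0,-1]],
    [[0,-3.5,0],[0,0,0]],
    [[0,-1.5,0],[0,0,0]]
  ]
}}

```text
clock: 34.9
tool_pos: [0.6076, -0.003, 0.2362]
orientation: [0.002, 0.724, 0.689, 0.006]
wrist_force: [0.4, 0.6, -6.0]
width: 0.0229
```

```bash
python3 -c "
from h import *
ft()"
```

```text
t 34.9 pos [ 0.6076 -0.003   0.2362] F [ 0.4  0.6 -6. ] M [ 0.02 -0.02  0.03] w 0.0229
toolx [0.049 0.999 0.005] tooly [ 0.999 -0.049  0.011] toolz [ 0.011  0.004 -1.   ]
q [-0.07  0.44  1.38  0.01  1.32 -0.02]
foot [ 0.6091 -0.0024  0.1027] az 21.2 tilt 0.7
```

Request:
{"name": "servo_tool", "arguments": {
  "moves": [
    [[0.9,-1.0,-2],[0,0,0]],
    [[0,-0.1,-3],[0,0,0]],
    [[0,0,-2.2],[0,0,0]],
    [[0,0,0],[0,0,0]],
    [[0,0,0],[0,0,0]]
  ]
}}

```text
clock: 35.52
tool_pos: [0.6175, -0.0121, 0.159]
orientation: [0.001, 0.724, 0.69, 0.005]
wrist_force: [1.2, 0.2, -5.8]
width: 0.0221
```

```bash
python3 -c "
from h import *
ft();shot('side','s10',(250,160,410,300),5);shot('top','t13',(240,180,420,300),4)"
```

```text
t 35.52 pos [ 0.6175 -0.0121  0.159 ] F [ 1.2  0.2 -5.8] M [-0.02  0.02 -0.03] w 0.0221
toolx [0.047 0.999 0.006] tooly [ 0.999 -0.047  0.009] toolz [ 0.009  0.005 -1.   ]
q [-0.08  0.53  1.42  0.01  1.18 -0.04]
foot [ 0.6187 -0.0113  0.0255] az 29.7 tilt 0.6
```

View pics/s10.png

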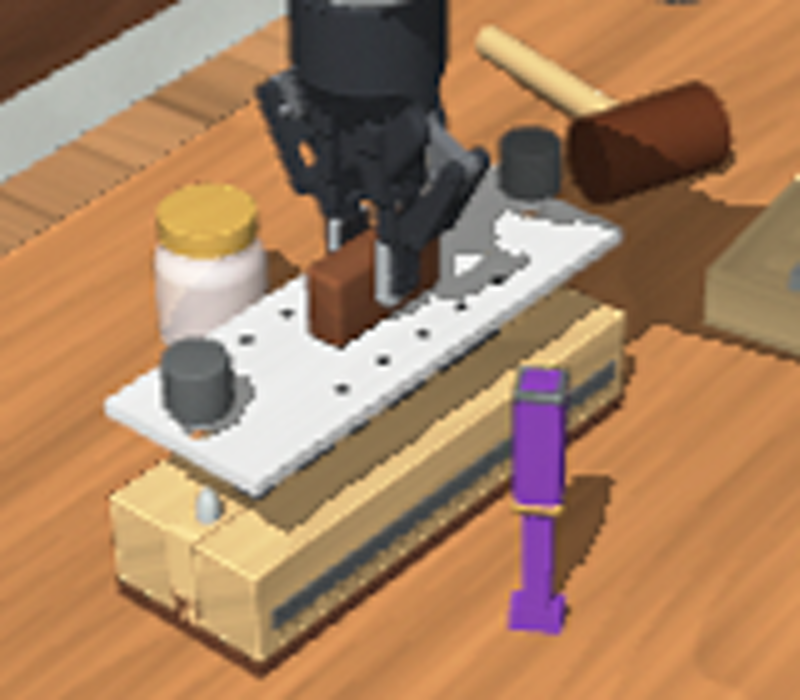

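View pics/t13.png

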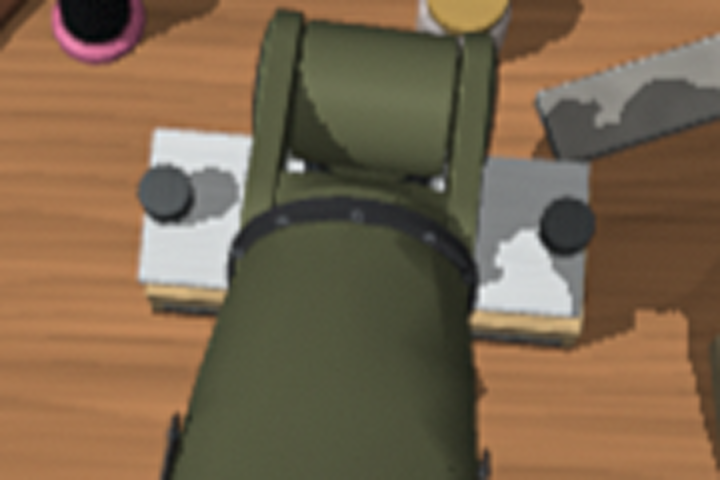

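```bash
python3 - <<'E'
from h import *
# pins in original picture
for f,c in (('top',[(285.5,235),(379.5,243)]),('side',[(291.5,258),(356,214)])):
    im=cv2.imread(f'pics/{f}0.png').astype(float)
    for u,v in c:
        u0,v0=int(u)-7,int(v)-7; p=im[v0:v0+15,u0:u0+15]
        w=np.clip((p[:,:,0]-p[:,:,2])+35,0,None)  # bluish vs wood
        w[w<25]=0
        yy,xx=np.mgrid[0:15,0:15]; print(f,(w*xx).sum()/w.sum()+u0,(w*yy).sum()/w.sum()+v0,(w>0).sum())
im=get_image('top')[:,:,::-1]
cv2.imwrite('pics/t14.png',np.hstack([cv2.resize(im[210:250,262:302],None,fx=10,fy=10,interpolation=cv2.INTER_CUBIC),cv2.resize(im[215:255,362:402],None,fx=10,fy=10,interpolation=cv2.INTER_CUBIC)]))
E
```

```text
top 284.96462264150944 234.84198113207546 10
top 378.95103578154425 243.2523540489642 13
side 291.36015325670496 260.99106002554277 20
side 355.69958847736626 216.61454046639233 19
```

View pics/t14.png

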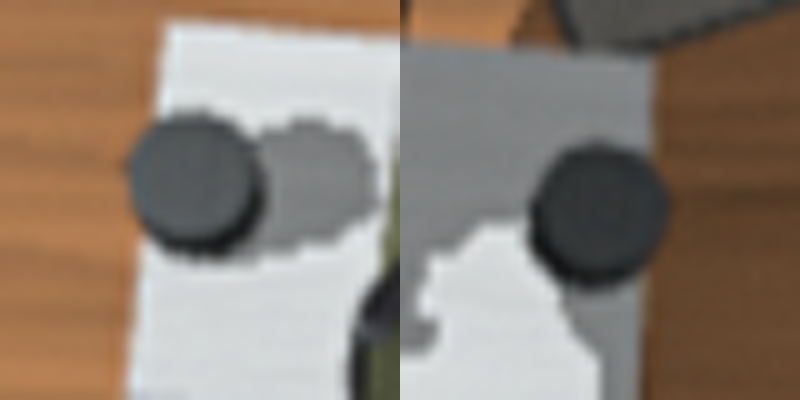

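```bash
python3 - <<'E'
from h import *
za=.159-.0444+.05
A=ray('top',(280.65,227.35),za);B=ray('top',(381.85,235.35),za);print('caps',A,B,(A+B)/2,np.linalg.norm(A-B),np.degrees(np.arctan2(A[0]-B[0],A[1]-B[1])))
for z in(.072,.076):
  a=ray('top',(284.96,234.84),z);b=ray('top',(378.95,243.25),z);print('pins',a,b,(a+b)/2,np.linalg.norm(a-b),np.degrees(np.arctan2(a[0]-b[0],a[1]-b[1])))
a=ray('side',(291.36,260.99),.072);b=ray('side',(355.7,216.61),.072);print('pins side',a,b,(a+b)/2,np.linalg.norm(a-b),np.degrees(np.arctan2(a[0]-b[0],a[1]-b[1])))
# side caps : crop s10 box 250,160 x5
A=ray('side',(197/5+250-.4,354/5+160-.4),za);B=ray('side',(530/5+250-.4,143/5+160-.4),za);print('caps side',A,B,(A+B)/2,np.linalg.norm(A-B),np.degrees(np.arctan2(A[0]-B[0],A[1]-B[1])))
E
```

```text
caps [0.62092294 0.11316094 0.1646    ] [ 0.60993645 -0.13632108  0.1646    ] [ 0.6154297  -0.01158007  0.1646    ] 0.2497238083851578 2.521517825949377
pins [0.62579865 0.10959276 0.072     ] [ 0.61223262 -0.13968544  0.072     ] [ 0.61901563 -0.01504634  0.072     ] 0.24964707002748643 3.1150359751341665
pins [0.62478315 0.10924346 0.076     ] [ 0.61126021 -0.13924286  0.076     ] [ 0.61802168 -0.0149997   0.076     ] 0.24885401758198716 3.1150359751341514
pins side [0.62400556 0.1102469  0.072     ] [ 0.61148721 -0.13912989  0.072     ] [ 0.61774639 -0.01444149  0.072     ] 0.24969078450674112 2.8737522015125183
caps side [0.62276895 0.1115005  0.1646    ] [ 0.60969257 -0.13440886  0.1646    ] [ 0.61623076 -0.01145418  0.1646    ] 0.24625679056217087 3.043871790179236
```

Request:
{"name": "servo_tool", "arguments": {
  "moves": [
    [[0.24,-0.33,-1.5],[0,0,-0.2]],
    [[0,0,-1],[0,0,0]],
    [[0,0,0],[0,0,0]],
    [[0,0,0],[0,0,0]]
  ]
}}

```text
clock: 36.17
tool_pos: [0.6202, -0.016, 0.1333]
orientation: [0.002, 0.725, 0.689, 0.006]
wrist_force: [0.1, 0.8, -5.6]
width: 0.0222
```

```bash
python3 - <<'E'
from h import *
ft()
im=get_image('top')[:,:,::-1]
cv2.imwrite('pics/t15.png',np.hstack([cv2.resize(im[210:250,262:302],None,fx=10,fy=10,interpolation=cv2.INTER_CUBIC),cv2.resize(im[215:255,362:402],None,fx=10,fy=10,interpolation=cv2.INTER_CUBIC)]))
shot('side','s11',(255,170,395,290),5)
E
```

```text
t 36.17 pos [ 0.6202 -0.016   0.1333] F [ 0.1  0.8 -5.6] M [-0.05 -0.02  0.01] w 0.0222
toolx [0.051 0.999 0.006] tooly [ 0.999 -0.051  0.011] toolz [ 0.011  0.005 -1.   ]
q [-0.09  0.56  1.44  0.01  1.13 -0.04]
foot [ 6.217e-01 -1.530e-02 -2.000e-04] az 24.4 tilt 0.7
```

View pics/t15.png

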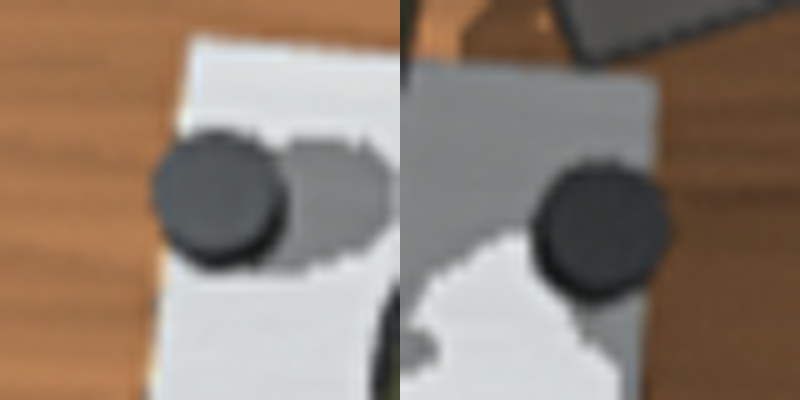

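View pics/s11.png

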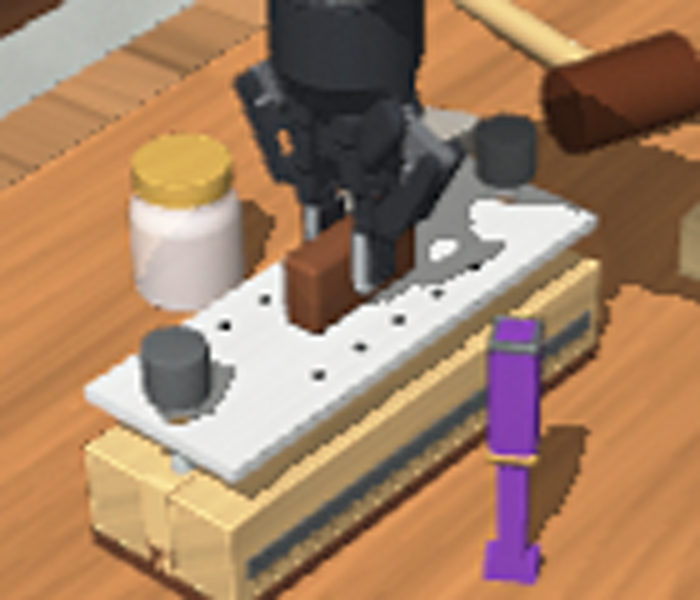

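```bash
python3 - <<'E'
from h import *
za=.1333-.0444+.05
A=ray('top',(282.95,228.85),za);B=ray('top',(381.75,237.15),za);print('caps',A,B,(A+B)/2,np.linalg.norm(A-B),np.degrees(np.arctan2(A[0]-B[0],A[1]-B[1])))
A=ray('side',(176/5+255-.4,344/5+170-.4),za);B=ray('side',(506/5+255-.4,132/5+170-.4),za);print('caps side',A,B,(A+B)/2,np.linalg.norm(A-B),np.degrees(np.arctan2(A[0]-B[0],A[1]-B[1])))
E
```

```text
caps [0.62416929 0.10965432 0.1389    ] [ 0.61196147 -0.13911409  0.1389    ] [ 0.61806538 -0.01472989  0.1389    ] 0.2490677696218225 2.8094248478021333
caps side [0.62490353 0.10870109 0.1389    ] [ 0.61077326 -0.13729701  0.1389    ] [ 0.61783839 -0.01429796  0.1389    ] 0.24640359570950973 3.287489612888185
```

Request:
{"name": "servo_tool", "arguments": {
  "moves": [
    [[0,0,-0.8],[0,0,0]],
    [[0,0,-0.6],[0,0,0]]
  ]
}}

```text
clock: 36.52
tool_pos: [0.6204, -0.016, 0.1193]
orientation: [0.003, 0.725, 0.689, 0.006]
wrist_force: [0.5, 0.5, -5.3]
width: 0.0226
```

Request:
{"name": "servo_tool", "arguments": {
  "moves": [
    [[0,0,-0.4],[0,0,0]],
    [[0,0,-0.3],[0,0,0]]
  ]
}}

```text
clock: 36.78
tool_pos: [0.6202, -0.0159, 0.1113]
orientation: [0.002, 0.725, 0.689, 0.006]
wrist_force: [0.3, 0.0, -5.9]
width: 0.0224
```

```bash
python3 - <<'E'
from h import *
ft()
E
```

```text
t 36.77 pos [ 0.6202 -0.0159  0.1113] F [ 0.3  0.  -5.9] M [-0.05 -0.02 -0.04] w 0.0224
toolx [0.051 0.999 0.006] tooly [ 0.999 -0.051  0.012] toolz [ 0.012  0.005 -1.   ]
q [-0.09  0.59  1.45  0.01  1.09 -0.04]
foot [ 0.6218 -0.0153 -0.0222] az 22.8 tilt 0.7
```

Request:
{"name": "servo_tool", "arguments": {
  "moves": [
    [[0,0,-0.3],[0,0,0]],
    [[0,0,-0.15],[0,0,0]]
  ]
}}

```text
clock: 37.02
tool_pos: [0.6205, -0.0159, 0.1082]
orientation: [0.002, 0.725, 0.689, 0.006]
wrist_force: [-12.3, 0.2, 20.1]
width: 0.0224
```

```bash
python3 - <<'E'
from h import *
ft()
shot('side','s12',(255,180,395,300),5)
E
```

```text
t 37.02 pos [ 0.6205 -0.0159  0.1082] F [-12.3   0.2  20.1] M [ 0.27  2.87 -0.02] w 0.0224
toolx [0.051 0.999 0.006] tooly [ 0.999 -0.051  0.012] toolz [ 0.012  0.005 -1.   ]
q [-0.09  0.6   1.45  0.01  1.08 -0.04]
foot [ 0.6221 -0.0153 -0.0253] az 21.9 tilt 0.8
```

View pics/s12.png

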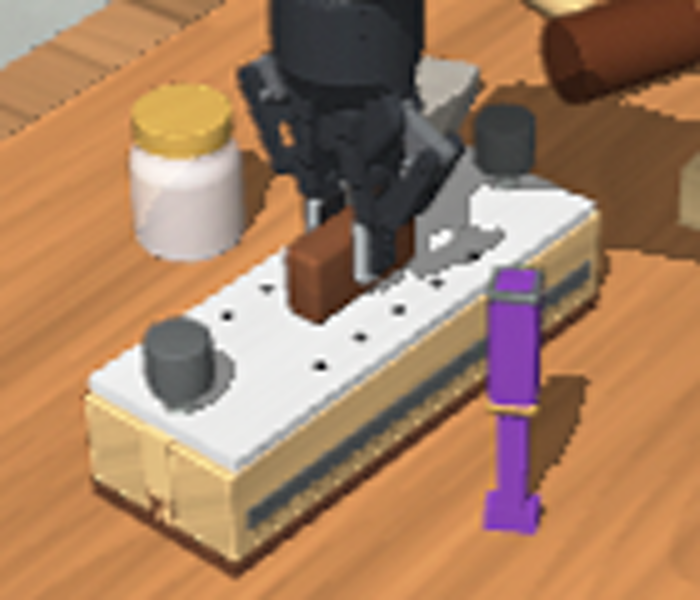

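Request:
{"name": "servo_tool", "arguments": {
  "moves": [
    [[0,0,0],[0,0,0]],
    [[0,0,0],[0,0,0]],
    [[0,0,0],[0,0,0]]
  ],
  "jaw": 60
}}

```text
clock: 37.45
tool_pos: [0.6215, -0.016, 0.1099]
orientation: [0.004, 0.725, 0.689, 0.008]
wrist_force: [0.2, -0.6, 0.2]
width: 0.0511
```

Request:
{"name": "servo_tool", "arguments": {
  "moves": [
    [[0,0,2],[0,0,0]],
    [[0,0,3],[0,0,0]],
    [[0,1,4],[0,0,0]],
    [[0,4,0],[0,0,0]],
    [[0,4,0],[0,0,0]],
    [[0,2,0],[0,0,0]],
    [[0,0,0],[0,0,0]]
  ]
}}

```text
clock: 38.33
tool_pos: [0.6222, 0.0962, 0.212]
orientation: [0.007, 0.725, 0.688, 0.011]
wrist_force: [-0.3, -0.9, -1.2]
width: 0.0509
```

Request:
{"name": "servo_tool", "arguments": {
  "moves": [
    [[0,0,0],[0,0,0]],
    [[0,0,0],[0,0,0]],
    [[0,0,0],[0,0,0]],
    [[0,0,0],[0,0,0]]
  ],
  "jaw": 0
}}

```text
clock: 38.83
tool_pos: [0.6224, 0.093, 0.2121]
orientation: [0.007, 0.726, 0.687, 0.01]
wrist_force: [-0.5, -0.2, 0.9]
width: -0.0
```

```bash
python3 - <<'E'
from h import *
ft()
shot('side','s13',(255,100,395,300),3)
E
```

```text
t 38.83 pos [0.6224 0.093  0.2121] F [-0.5 -0.2  0.9] M [-0.03  0.04  0.05] w -0.0
toolx [0.055 0.998 0.006] tooly [ 0.998 -0.056  0.024] toolz [ 0.024  0.004 -1.   ]
q [0.09 0.5  1.34 0.   1.28 0.14]
foot [0.6256 0.0935 0.0787] az 10.3 tilt 1.4
```

View pics/s13.png

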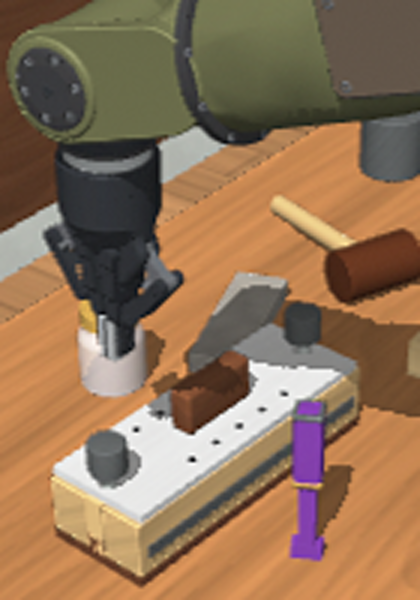

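Request:
{"name": "servo_tool", "arguments": {
  "moves": [
    [[0.2,1.6,-2],[0,1.3,0]],
    [[0,0.1,-2.5],[0,0,0]],
    [[0,0,-1.5],[0,0,0]],
    [[0,0,0],[0,0,0]]
  ]
}}

```text
clock: 39.38
tool_pos: [0.6247, 0.1099, 0.1511]
orientation: [-0.001, 0.727, 0.687, 0.002]
wrist_force: [-0.2, -0.8, 0.5]
width: -0.0
```

```bash
python3 - <<'E'
from h import *
ft()
E
```

```text
t 39.38 pos [0.6247 0.1099 0.1511] F [-0.2 -0.8  0.5] M [-0.05 -0.01 -0.04] w -0.0
toolx [0.056 0.998 0.005] tooly [ 0.998 -0.056  0.001] toolz [ 0.002  0.004 -1.   ]
q [0.11 0.58 1.37 0.   1.19 0.17]
foot [0.6249 0.1105 0.0176] az 68.6 tilt 0.3
```

Request:
{"name": "servo_tool", "arguments": {
  "moves": [
    [[0,0,-1.2],[0,0,0]],
    [[0,0,-0.5],[0,0,0]],
    [[0,0,-0.5],[0,0,0]],
    [[0,0,-0.4],[0,0,0]]
  ]
}}

```text
clock: 39.88
tool_pos: [0.6255, 0.1097, 0.1271]
orientation: [-0.0, 0.727, 0.687, 0.004]
wrist_force: [-5.0, -0.0, 7.0]
width: 0.0003
```

```bash
python3 - <<'E'
from h import *
ft()
E
```

```text
t 39.88 pos [0.6255 0.1097 0.1271] F [-5. -0.  7.] M [-0.03  0.86  0.01] w 0.0003
toolx [0.057 0.998 0.005] tooly [ 0.998 -0.057  0.005] toolz [ 0.005  0.005 -1.   ]
q [0.11 0.6  1.39 0.   1.14 0.17]
foot [ 0.6262  0.1103 -0.0064] az 43.7 tilt 0.4
```

Request:
{"name": "servo_tool", "arguments": {
  "moves": [
    [[0,0,-0.4],[0,0,0]],
    [[-0.05,0,-0.4],[0,0,0]]
  ]
}}

```text
clock: 40.12
tool_pos: [0.6258, 0.1098, 0.1237]
orientation: [0.001, 0.727, 0.687, 0.005]
wrist_force: [-20.0, -2.2, 46.7]
width: 0.0003
```

```bash
python3 - <<'E'
from h import *
ft()
E
```

```text
t 40.12 pos [0.6258 0.1098 0.1237] F [-20.   -2.2  46.7] M [-0.54  3.43  0.  ] w 0.0003
toolx [0.057 0.998 0.006] tooly [ 0.998 -0.057  0.009] toolz [ 0.009  0.005 -1.   ]
q [0.11 0.61 1.39 0.   1.13 0.17]
foot [ 0.627   0.1105 -0.0098] az 30.7 tilt 0.6
```

Request:
{"name": "servo_tool", "arguments": {
  "moves": [
    [[0,0,3],[0,0,0]],
    [[0,-1,3],[0,0,0]],
    [[-0.25,-5.2,0.5],[0,0,0]],
    [[-0.25,-5.2,0],[0,0,0]],
    [[-0.25,-5.2,0],[0,0,0]],
    [[-0.25,-5,0],[0,0,0]],
    [[-0.1,-1.5,0],[0,0,0]],
    [[0,0,0],[0,0,0]]
  ]
}}

```text
clock: 41.12
tool_pos: [0.6147, -0.1275, 0.1944]
orientation: [0.004, 0.726, 0.687, 0.008]
wrist_force: [-0.5, -0.4, 0.1]
width: -0.0002
```

```bash
python3 - <<'E'
from h import *
ft()
E
```

```text
t 41.12 pos [ 0.6147 -0.1275  0.1944] F [-0.5 -0.4  0.1] M [-0.02 -0.04  0.04] w -0.0002
toolx [0.055 0.998 0.006] tooly [ 0.998 -0.055  0.017] toolz [ 0.017  0.005 -1.   ]
q [-0.27  0.51  1.36  0.01  1.25 -0.21]
foot [ 0.6169 -0.1269  0.0609] az 15.3 tilt 1.0
```

Request:
{"name": "servo_tool", "arguments": {
  "moves": [
    [[-0.35,-1.1,-2],[0,1,0]],
    [[0,0,-2],[0,0,0]],
    [[0,0,0],[0,0,0]]
  ]
}}

```text
clock: 41.5
tool_pos: [0.6107, -0.1363, 0.1506]
orientation: [-0.003, 0.725, 0.689, 0.0]
wrist_force: [0.2, -0.0, -0.2]
width: -0.0001
```

```bash
python3 - <<'E'
from h import *
ft()
E
```

```text
t 41.5 pos [ 0.6107 -0.1363  0.1506] F [ 0.2 -0.  -0.2] M [0.   0.   0.01] w -0.0001
toolx [0.052 0.999 0.005] tooly [ 0.999 -0.052 -0.005] toolz [-0.004  0.005 -1.   ]
q [-0.28  0.56  1.39  0.    1.19 -0.23]
foot [ 0.6101 -0.1356  0.0171] az 130.5 tilt 0.4
```

Request:
{"name": "servo_tool", "arguments": {
  "moves": [
    [[0,-0.25,-1.2],[0,0,0]],
    [[0,0,-0.5],[0,0,0]],
    [[0,0,-0.5],[0,0,0]],
    [[0,0,-0.4],[0,0,0]],
    [[0,0,-0.2],[0,0,0]]
  ]
}}

```text
clock: 42.12
tool_pos: [0.6112, -0.1384, 0.124]
orientation: [-0.002, 0.724, 0.689, 0.0]
wrist_force: [-8.1, 1.1, 17.0]
width: -0.0002
```

Request:
{"name": "servo_tool", "arguments": {
  "moves": [
    [[0,0,-0.3],[0,0,0]]
  ]
}}

```text
clock: 42.25
tool_pos: [0.6115, -0.1384, 0.1238]
orientation: [-0.002, 0.724, 0.689, 0.001]
wrist_force: [-19.2, 4.5, 39.0]
width: 0.0002
```

```bash
python3 - <<'E'
from h import *
ft()
E
```

```text
t 42.25 pos [ 0.6115 -0.1384  0.1238] F [-19.2   4.5  39. ] M [ 0.78  3.37 -0.02] w 0.0002
toolx [0.05  0.999 0.003] tooly [ 0.999 -0.05  -0.002] toolz [-0.002  0.003 -1.   ]
q [-0.28  0.6   1.41  0.    1.14 -0.23]
foot [ 0.6113 -0.138  -0.0097] az 115.3 tilt 0.2
```

Both caps are at their stops. I'll retreat and check.

Request:
{"name": "servo_tool", "arguments": {
  "moves": [
    [[0,0,3],[0,0,0]],
    [[0,0,4],[0,0,0]],
    [[-3,-3,3],[0,0,0]],
    [[-5,-2,1],[0,0,0]],
    [[-5,-2,0],[0,0,0]],
    [[-5,-2,0],[0,0,0]],
    [[-3,-2,0],[0,0,0]],
    [[0,0,0],[0,0,0]]
  ]
}}

```text
clock: 43.25
tool_pos: [0.3956, -0.25, 0.2388]
orientation: [0.001, 0.724, 0.69, 0.001]
wrist_force: [1.0, -0.3, -0.9]
width: 0.0
```

```bash
python3 - <<'E'
from h import *
ft()
shot('side','s14'); shot('top','t16'); shot('side','s15',(250,180,410,300),5)
E
```

```text
t 43.25 pos [ 0.3956 -0.25    0.2388] F [ 1.  -0.3 -0.9] M [ 0.01 -0.02  0.01] w 0.0
toolx [ 0.048  0.999 -0.   ] tooly [ 0.999 -0.048  0.004] toolz [ 0.004 -0.    -1.   ]
q [-0.64  0.13  1.76  0.    1.25 -0.6 ]
foot [ 0.396  -0.2501  0.1053] az -6.9 tilt 0.2
```

View pics/s15.png

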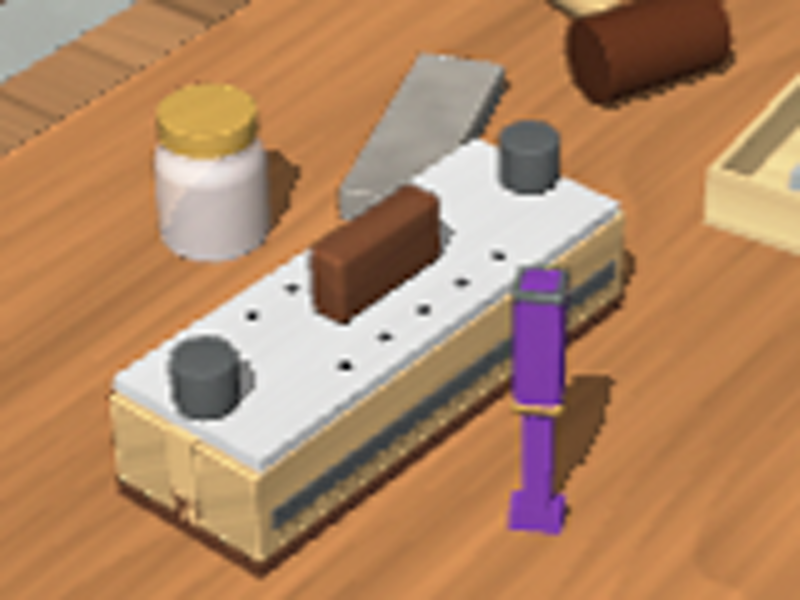

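View pics/t16.png

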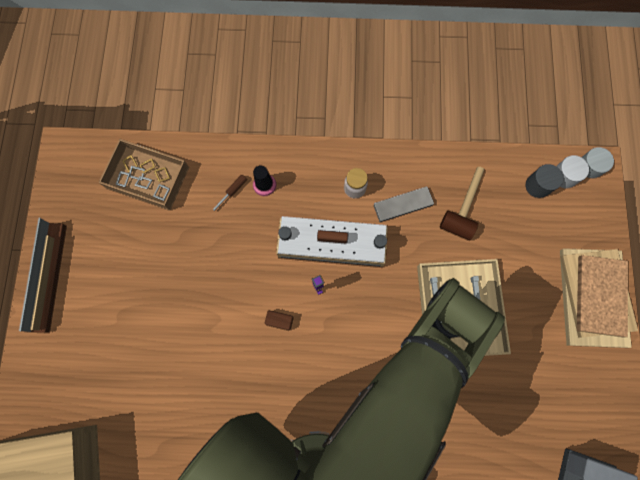

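View pics/s14.png

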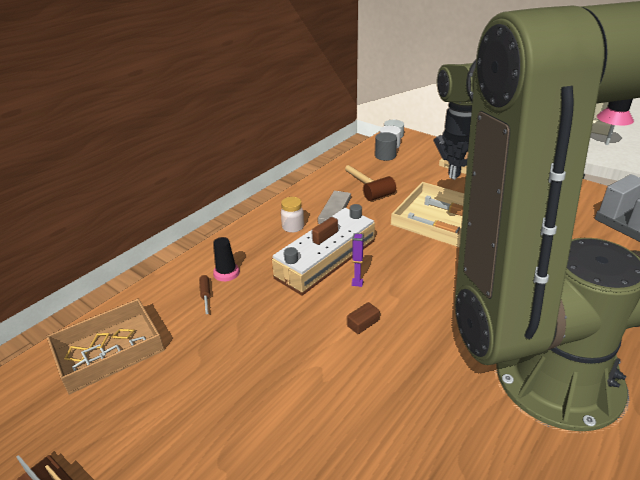

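The pictures show the plate flush on the block, with cap A at about (204,370) and cap B at about (529,150) in the side crop, both seated on the plate. Both punches lie flat in the tray, and the other things on the bench are where they started. I'm handing the job in.

```bash
python3 -c "
from workcell import *
print(job_done())"
```

```text
the job is handed in; nothing more can be done
None
```

The job is handed in at about 43 s of the 210 s allowed; it reports no verdict.

- **Punches:** There were two, punch 1 and punch 2; pocket 3 was empty. I rocked each about 15° both ways, drew it out with no jamming, and laid it flat in the tray.
- **Plate:** I lowered it over both pins until it lay flush on the block, meeting the block at the height I expected, then let go.
- **Caps:** I pressed each down until the arm met a hard stop. The fingertips stopped 102 mm above the bench, which matches fully home.
- **Last pictures:** They show the plate flush, both caps down and both punches flat in the tray. The purple look-alike and the other things are where they started, and the robot is clear of everything.

**Possible concern:** the wrist force peaked at about 47 N pressing the first cap and 39 N on the second. These were fingertip contacts, well under the 120 N wrist limit. The 40 N limit is worded for the arm and the gripper's body; I can't be sure it leaves out the fingertips.

I saw no knock to the plate and no slackening of the grip.

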